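Ready the purge station for a specimen cell

ROBOT

A 6-joint arm with a two-finger parallel gripper is mounted at the origin on a cart in front of the work surface, level with it; the furniture and walls round the work are solid. World frame = base frame: x ahead of the robot, y to its left, z up, the work surface at z = 0. Lengths are in m, angles in rad, forces in N, time in s.
With the tool pointing down it reaches from about 0.275 to 0.725 m from the base axis. Payload 15.9 kg.
Tool frame: the origin (TCP) lies at the very end of the fingers, on their centre line; the grasp point (between the pads) lies manip.hold_point_z behind it (manip.hold_point_z is the distance from the TCP to the grasp point, in m); z points along the fingers, y is the line along which they close (so a half turn about z gives the same grasp; the last joint's range is limited). The gripper opens to 85 mm and grips with 20 to 120 N. Pads are 22 mm wide; open, the fingers measure 114 mm over their backs; the gripper's body (76 mm by 85 mm) begins 54 mm behind the grasp point. The pads swing forward as they close: fully open they stand 13 mm farther back than shut.
Start: joints at [1.207, 0.213, -0.034, 1.323, 0, 1.571], TCP at [0.178, 0.467, 0.201] pointing down, gripper open.
Joint ranges: [-2.98, 2.98], [-0.74, 1.72], [-1.14, 1.35], [-2.1, 2.04], [-1.57, 1.44], [-3.14, 3.14]. Speed limits (rad/s): [1.89, 1.89, 2.39, 2.57, 3.14, 3.14].

INTERFACE

Orientations are given as [roll, pitch, yaw] about the fixed x, y, z axes, in that order (R = Rz(yaw) Ry(pitch) Rx(roll)).
In Python, from rig import readout, viewer, workorder, manip gives the robot as it stands.
- The arm moves only by the tool jog_arm, never from a script. Its argument "rows" is a list that holds one entry, the list of rows, each a list of 5 numbers: the shift along the tool's x, y, z in cm, then the turn about the tool's z in degrees, then the closure, from 0 (fully open) to 1 (shut). A call has 1 to 5 rows; each row shifts and turns the commanded pose from where the row before left it, along the tool's axes as they then stand; what a row does not reach is not made up. A row lasts 1/10 s, in which the tool goes at most 50 mm and 8.59 degrees, less where a joint would pass 70% of its speed; a pose out of reach is approached as far as the arm can. A call with a gripper value outside its range is refused whole. The fingers move at their own pace and stop on an object; the grip force is fixed at half the most. Time passes only in rows, so rows that do not move let the fingers close. It gives the time, the measured TCP pose, the force, the opening and the grip force at its end, in the units of the state.
- readout.sense(): the state, without advancing time (a new reading comes with each control period).
- viewer.camera(name): name is "scene" or "top" or "wrist"; returns a dict with "img" (400x640x3 uint8, red, green, blue), "camera_matrix" (3x3 intrinsics, pixels), "R" (3x3) and "t" (3): a world point X has camera coordinates R X + t. Camera axes: x right, y down, z forward; pixel columns grow to the right and rows downward; lengths in m; the calibration is good to about 2 mm. A picture is of the moment at which its call begins. There is no depth.
- workorder.finish_job(): hands the job in; it is judged then, once.
Trained networks look in a picture, given as the dict that the camera call returned (one of the last four; its "shot" number tells which), for a name from the list of things; names that differ only in an ending like _2 or _b are one class to them, and where a whole thing is asked for, a point or a joint stands for the part that bears it (a point fixed in the world has none). Each returns a list of dicts, best first, with "conf" (0 to 1); they miss things now and then, are a little off and sometimes report something else, mostly with a low value. They report only what shows in the picture. A call takes as long as a camera call. They do not tell look-alikes from the thing itself.
- viewer.boxes_of(picture, target): "pixel" ([row, column] in pixels, amid what is visible of it).
- viewer.cut_out(picture, target): "mask" (400x640 bool, what is visible of it) and "pixel" ([row, column] in pixels, amid what is visible of it).
- viewer.tip_of(picture, target): "pixel" ([row, column] in pixels: a listed point, or the origin of a listed thing).
The state is a dict: "time": time; "joint_positions": joint angles; "joint_velocities": joint speeds; "joint_efforts": joint torques, N m; "tcp_pos": TCP position; "orientation": TCP orientation; "contact_force": force on the tool from outside, world axes, zero at the start; "moment": the same for the moment, N m; "gripper_width": opening from 0.0 (shut) to 1.0 (fully open); "finger_force": force on a finger pad.
Only numpy, scipy, OpenCV 4.12 (cv2) and the standard library are available. Lean on these libraries where they do the work, as an engineer would, in place of code of your own. Each camera call takes 0.05 s, during which the arm holds its last target. There are 200 camera calls.

TASK

Get the purge station ready for a run: clear every waste cork and wooden offcut off its deck into the open carton to the right of it (not the one at the back of the table), then set the specimen cell upright within the corner marks of the stage so that it holds both sensing pins fully down. Then turn the flow knob clockwise until its white pointer faces the black mark, and last slide the lock hood over the knob, fully home. Leave the glue stick, brass weight and round tin where they stand.

Things in the scene. Friction and masses are not known exactly. Their poses are not given: they have to be found in the camera images.
- station: fixed purge station: an aluminium deck 190 mm along its x, 220 mm along its y, top 16 mm above the table; origin at the centre of its underside. The stage lies on its -y part, the flow knob on its +y part near the -x end (towards the robot), the lock hood behind the knob at +x. Two steel guide rails, 6 mm tall, run along x at y = +40 and +106 mm.
- stage (a point): centre of the stage on the deck top, 37 mm to -y of the station's centre; axes as the station's. Black corner marks show a 78 mm square, sides along the axes. The two sensing pins stand at (x, y) = (-26, -26) and (+26, +26) mm from here. The waste starts within 85 mm of here.
- pin_a (a joint): sensing pin at (-26, -26) mm from the stage point, steel, 8 mm across, standing 5 mm above the deck; value in m: 0 = up, 0.005 = flush with the deck (held down). Springs up at 0.35 N, needs about 1 N when flush; the cell's weight holds both down.
- pin_b (a joint): sensing pin at (+26, +26) mm from the stage point, otherwise like pin_a.
- flow_knob (a joint): angle of the flow knob in rad, grows clockwise seen from above, range 0 to 2.4, starts between 0.2 and 0.8; stays where it is left (0.03 N m friction). At 1.6 the white pointer faces the black mark and the bar lies along the station's x.
- knob_grip (a point): point on the knob's axis, 26 mm above the deck, in the upper half of its bar grip. The bar, black, is 38 mm long, 12 mm thick, from 9 to 32 mm above the deck, over a disc 40 mm across. This point's x axis runs along the bar, its -x end carries the white pointer line.
- mark (a point): black mark line on the deck, 35 mm to -x of the knob's axis.
- lock_hood (a joint): travel of the lock hood in m: 0 = open (starts 0 to 0.012), grows as it slides to the station's -x, 0.095 = end stop, fully home over the knob. Friction 1.5 N; stays where it is left.
- lock_fin (a point): point in the lock hood's black upright fin, 58 mm above the deck. The fin is 12 mm thick along the station's x, 32 mm wide along y, from 40 to 69 mm above the deck, on top of the steel hood (54 mm along x, 64 mm along y, top 40 mm above the deck, open at both x ends). It passes over the knob freely.
- cell: loose specimen cell, steel, 0.30 to 0.44 kg: 74 x 74 mm block, lid top 28 mm above its underside, black grip rib on top, 14 mm thick along its x, 42 mm long along its y, from 28 to 57 mm above the underside. Origin at the centre of the underside. It starts on the table to the left of the balance; any of its four quarter turns may be used on the stage.
- cork_1: loose waste cork, slightly tapered, 26 mm across, 24 mm tall; origin at the centre of its underside, z up through its top. It starts upright on the station deck (or is absent).
- cork_2: loose waste cork, slightly tapered, 26 mm across, 24 mm tall; origin at the centre of its underside, z up through its top. It starts upright on the station deck (or is absent).
- chip_1: loose waste wooden offcut, 36 mm along its x, 24 mm along its y, 16 mm thick along z, with a step 20 x 24 mm and 8 mm higher on top towards its -x end; origin at the centre of its underside. It starts on the station deck (or is absent).
- chip_2: loose waste wooden offcut, 36 mm along its x, 24 mm along its y, 16 mm thick along z, with a step 20 x 24 mm and 8 mm higher on top towards its -x end; origin at the centre of its underside. It starts on the station deck (or is absent).
- chip_3: loose waste wooden offcut, 36 mm along its x, 24 mm along its y, 16 mm thick along z, with a step 20 x 24 mm and 8 mm higher on top towards its -x end; origin at the centre of its underside. It starts on the station deck (or is absent).
- carton: fixed open cardboard carton for waste, standing to the right of the station (a similar one far back on the left is not meant), 190 mm along its x, 130 mm along its y, walls 3 mm thick and 90 mm tall; origin at the centre of its underside.
- glue_stick: bystander, to be left alone: glue stick, an upright cylinder 26 mm across and 84 mm tall
- brass_weight: bystander, to be left alone: brass weight, 22 mm across and 30 mm tall
- pin_tin: bystander, to be left alone: flat round tin, 67 mm across and 25 mm tall
Mind the look-alikes: they are no part of the job. Leave any green look-alike of the cell alone.

How it is judged:
By the outcome, as a careful person would: the job done as asked, in the order asked, and still so for the second after the job is handed in, with the robot touching nothing.
Of cork_1, cork_2, chip_1, chip_2, chip_3 only 3 to 5 are there at a start; the rules pass over those that are not, and their reading is None.
At some moment in a run one of cork_1, cork_2, chip_1, chip_2, chip_3, cell may be knocked a few centimetres aside while the robot is not near it.
Once in a run the grip may slacken for a moment while it holds something.
It also fails if it takes over 210 s, if anything falls off the work surface, if the arm or the gripper's body presses on something with over 40 N, if the wrist force passes 120 N, or if a joint passes its speed limit or range.

## Working session

There is one attempt and no reset: what is moved stays moved. The work goes in short steps, Python scripts to look and compute and a tool call to move; the robot and the scene stay as the last step left them, time stands still between calls to the robot, and variables do not carry over. Pictures are saved under pics/ and viewed, at most 14 in all, crops included, and the job is handed in when it is done.

Besides the shell and the picture viewer there is one more tool, called after "Emit:" as name([rows], argument=value, ...), one row to a line, values as JSON. jog_arm: Moves the arm, as the interface text tells. Its arguments: {"type":"object","properties":{"rows":{"type":"array"}},"required":["rows"]}

```bash
ls; mkdir -p pics; python3 - <<'E'
from rig import readout, viewer, workorder, manip
import cv2
print(readout.sense()); print(manip.hold_point_z)
for n in("scene","top"):
    p=viewer.camera(n); cv2.imwrite(f"pics/{n}0.png",p["img"][:,:,::-1]); print(n,p["camera_matrix"],p["R"],p["t"])
    for o in ["station","stage","knob_grip","mark","lock_fin","cell","cork_1","chip_1","carton","pin_a","glue_stick","brass_weight","pin_tin"]:
        try: print(o,[(round(d["conf"],2),[round(float(v)) for v in d["pixel"]]) for d in viewer.tip_of(p,o)][:5])
        except Exception as e: print(o,e)
E
```

```text
pics
{'time': 0.0, 'joint_positions': array([ 1.20698593e+00,  2.13359094e-01, -3.50432609e-02,  1.32351994e+00,
        1.69642014e-05,  1.57079630e+00]), 'joint_velocities': array([ 0.00107649, -0.0009201 ,  0.00113019,  0.00014178, -0.00144141,
       -0.0008462 ]), 'joint_efforts': array([-1.19806209e-03, -6.86170506e+01,  4.87113154e+01,  1.80477637e-02,
       -6.25602729e-05, -1.59598977e-05]), 'tcp_pos': array([0.17777909, 0.46692317, 0.20012101]), 'orientation': array([-3.14046668e+00, -1.69642262e-05,  2.77778227e+00]), 'contact_force': array([-0.56700711, -0.10447733,  0.39276903]), 'moment': array([0.01398774, 0.01072321, 0.01966184]), 'finger_force': 0.0, 'gripper_width': 1.0008502475987515}
0.0187
scene [[468.26445899   0.         320.96623542]
 [  0.         468.26445899 202.52348351]
 [  0.           0.           1.        ]] [[ 0.87317985 -0.48722807 -0.01287465]
 [-0.29451068 -0.50638807 -0.81045332]
 [ 0.38835603  0.71146323 -0.58566173]] [-0.47106771  0.27831768  1.46461009]
station [(0.9, [272, 360])]
stage [(0.69, [272, 367])]
knob_grip [(0.58, [252, 338])]
mark
[... 706 characters left out ...]
[-0.78015251  0.10469476 -0.61676662]
 [ 0.61401745 -0.0606035  -0.78696238]] [0.21492505 0.50191411 2.06846126]
station [(0.61, [208, 384])]
stage [(0.77, [207, 396]), (0.17, [193, 369])]
knob_grip [(0.36, [212, 370])]
mark [(0.72, [219, 370])]
lock_fin [(0.61, [208, 370]), (0.59, [193, 371])]
cell [(0.75, [243, 266]), (0.68, [195, 404]), (0.6, [256, 197]), (0.37, [185, 280])]
cork_1 [(0.54, [216, 387]), (0.47, [196, 383])]
chip_1 [(0.56, [216, 406]), (0.48, [196, 401])]
carton [(0.76, [221, 444])]
pin_a it knows: brass_weight, carton, cell, chip, cork, glue_stick, knob_grip, lock_fin, mark, pin_tin, stage, station
glue_stick []
brass_weight [(0.56, [178, 402])]
pin_tin [(0.54, [180, 373])]
```

```bash
python3 - <<'E'
import cv2
a=cv2.imread("pics/scene0.png")[120:400,190:540]; b=cv2.imread("pics/top0.png")[130:330,170:500]
cv2.imwrite("pics/s0c.png",cv2.resize(a,None,fx=2.14,fy=2.14,interpolation=cv2.INTER_CUBIC))
cv2.imwrite("pics/t0c.png",cv2.resize(b,None,fx=2.4,fy=2.4,interpolation=cv2.INTER_CUBIC))
E
```

```text
(no output)
```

View pics/s0c.png

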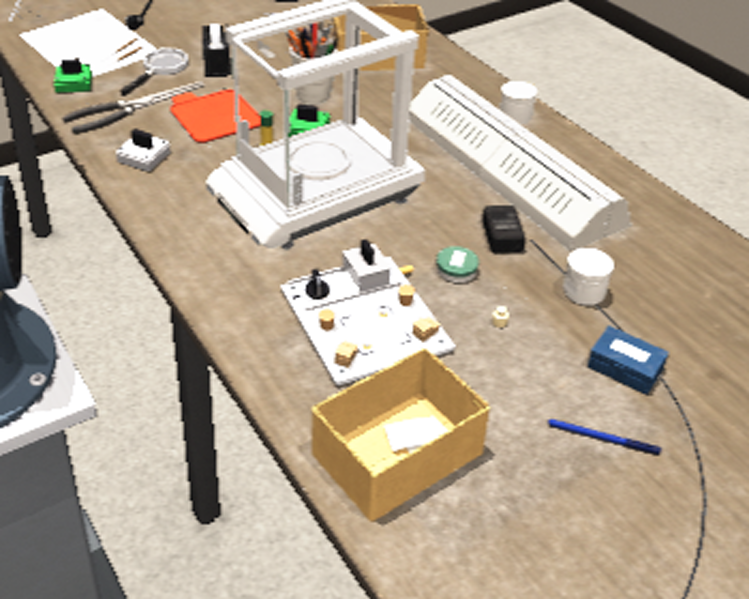

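View pics/t0c.png

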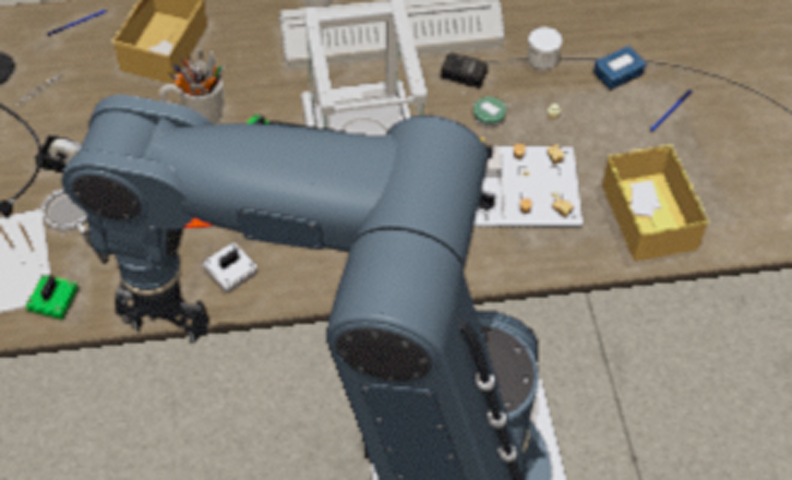

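```bash
cat > h.py <<'E'
from rig import readout, viewer, workorder, manip
import numpy as np, cv2
def unproj(p,px,z):
    K,R,t=p["camera_matrix"],p["R"],p["t"]
    d=R.T@np.linalg.solve(K,[px[1],px[0],1.]); c=-R.T@t
    return (c+d*(z-c[2])/d[2])
def proj(p,X):
    v=p["camera_matrix"]@(p["R"]@np.asarray(X)+p["t"]); return v[1]/v[2],v[0]/v[2]
def cam(n,name=None):
    p=viewer.camera(n)
    if name: cv2.imwrite(f"pics/{name}.png",p["img"][:,:,::-1])
    return p
def go(x,y,z,yaw=None):
    """shift (tool axes, cm) and turn (deg) from here, shift made before turn; also the yaw after"""
    s=readout.sense(); c=s["tcp_pos"]; r,pi,y0=s["orientation"]; d=np.array([x,y,z])-c
    R=cv2.Rodrigues(np.array([0,0,y0]))[0]@np.diag([1,-1,-1])
    turn=0
    if yaw is not None: turn=-((np.degrees(yaw-y0)+90)%180-90)
    print("from",c.round(4),"yaw",round(np.degrees(y0),2),"tilt",round(r,4),round(pi,4),"shift cm",(R.T@d*100).round(2),"turn",round(turn,2),"j6",s["joint_positions"][5].round(2))
def find(p,o,z,f="tip_of",n=5):
    return [(round(d["conf"],2),[round(float(v),1) for v in d["pixel"]],unproj(p,d["pixel"],z).round(4)[:2]) for d in getattr(viewer,f)(p,o)][:n]
E
python3 - <<'E'
from h import *
p=cam("scene")
for o,z in [("station",0),("stage",.016),("mark",.016),("knob_grip",.042),("lock_fin",.074),("cell",0),("cork_1",.016),("chip_1",.016),("carton",0),("pin_tin",0),("brass_weight",0),("glue_stick",0)]:
    print(o,find(p,o,z))
go(.45,-.1,.4,0)
E
```

```text
station [(0.73, [269.1, 359.7], array([ 0.5671, -0.2111])), (0.62, [189.3, 314.8], array([0.662 , 0.2714]))]
stage [(0.6, [273.0, 364.9], array([ 0.5622, -0.248 ]))]
mark [(0.56, [253.4, 325.1], array([ 0.4979, -0.1035])), (0.33, [187.8, 315.6], array([0.659 , 0.2584]))]
knob_grip [(0.6, [251.4, 336.3], array([ 0.5207, -0.1386]))]
lock_fin [(0.8, [238.5, 362.5], array([ 0.6095, -0.1578]))]
cell [(0.6, [181.8, 331.1], array([0.7476, 0.286 ])), (0.58, [156.2, 221.0], array([0.4197, 0.7241])), (0.57, [191.7, 259.5], array([0.4592, 0.3695]))]
cork_1 [(0.58, [270.5, 343.6], array([ 0.5092, -0.2043])), (0.45, [259.8, 380.2], array([ 0.64  , -0.2217]))]
chip_1 [(0.68, [286.7, 354.2], array([ 0.5004, -0.2815])), (0.65, [273.7, 383.5], array([ 0.6118, -0.2801])), (0.49, [234.2, 363.8], array([ 0.666 , -0.0843])), (0.47, [331.9, 374.4], array([ 0.4566, -0.4555]))]
carton [(0.79, [331.3, 376.3], array([ 0.4705, -0.4462])), (0.26, [256.6, 325.5], array([ 0.4998, -0.1027]))]
pin_tin [(0.53, [287.4, 354.0], array([ 0.507 , -0.2709])), (0.48, [245.5, 402.9], array([ 0.7607, -0.1876]))]
brass_weight [(0.48, [270.4, 422.8], array([ 0.7418, -0.3186]))]
glue_stick [(0.64, [188.8, 312.4], array([0.6553, 0.2795]))]
from [0.1779 0.4673 0.2006] yaw 159.15 tilt 3.1416 -0.0 shift cm [-45.61 -43.33 -19.94] turn -20.85 j6 1.57
```

Emit:
jog_arm([
  [[0,0,-3,8,0],[0,0,-3,8,0],[0,0,-3,8,0],[0,0,-3,8,0],[0,0,-3,8,0]],
])

```text
time: 2.45
tcp_pos: [0.1778, 0.4671, 0.3519]
orientation: [3.141, -0.0, 2.074]
contact_force: [0.3, -0.5, 0.0]
gripper_width: 0.999
finger_force: 0.0
```

Emit:
jog_arm([
  [[0,0,0,8,0],[0,0,0,8,0],[0,0,0,8,0],[0,0,0,8,0],[0,0,0,8,0]],
])

```text
time: 2.95
tcp_pos: [0.1779, 0.4673, 0.3506]
orientation: [-3.142, 0.0, 1.376]
contact_force: [-0.3, 0.3, 1.0]
gripper_width: 1.003
finger_force: 0.0
```

Emit:
jog_arm([
  [[-3.25,3.25,0,0,0],[-3.25,3.25,0,0,0],[-3.25,3.25,0,0,0],[-3.25,3.25,0,0,0],[-3.25,3.25,0,0,0]],
])

```text
time: 3.45
tcp_pos: [0.3075, 0.2755, 0.3507]
orientation: [3.141, -0.0, 1.382]
contact_force: [1.0, 0.9, -0.3]
gripper_width: 1.003
finger_force: 0.0
```

Emit:
jog_arm([
  [[-3.25,3.25,0,0,0],[-3.25,3.25,0,0,0],[-4,1.8,0,0,0],[-4,1.8,0,0,0],[-4,1.8,0,0,0]],
])

```text
time: 3.95
tcp_pos: [0.3891, 0.0712, 0.3507]
orientation: [3.141, -0.0, 1.382]
contact_force: [0.7, 0.6, -0.2]
gripper_width: 1.001
finger_force: 0.0
```

Emit:
jog_arm([
  [[-4,1.8,0,0,0],[-4,1.8,0,0,0],[-4,1.8,0,0,0],[-4,1.8,0,0,0],[-4,1.8,0,0,0]],
])

```text
time: 4.45
tcp_pos: [0.4398, -0.1423, 0.3507]
orientation: [3.141, -0.0, 1.381]
contact_force: [1.0, -0.3, 0.1]
gripper_width: 1.0
finger_force: 0.0
```

```bash
python3 - <<'E'
from h import *
go(.5,-.2,.35)
p=cam("wrist","w0")
print(p["R"].round(3),(-p["R"].T@p["t"]).round(3))
for o,z in [("station",0),("stage",.016),("mark",.016),("knob_grip",.042),("lock_fin",.074),("cork_1",.016),("chip_1",.016),("carton",0)]:
    print(o,find(p,o,z))
E
```

```text
from [ 0.4398 -0.1423  0.3507] yaw 79.14 tilt 3.1411 -0.0 shift cm [-4.53  7.    0.07] turn 0 j6 1.45
[[ 0.982 -0.19   0.002]
 [-0.184 -0.948  0.26 ]
 [-0.048 -0.256 -0.966]] [ 0.452 -0.078  0.523]
station [(0.55, [180.5, 408.5], array([ 0.5717, -0.2109]))]
stage [(0.97, [202.9, 406.9], array([ 0.561 , -0.2429]))]
mark [(0.62, [139.7, 354.0], array([ 0.4938, -0.1276]))]
knob_grip [(0.91, [144.4, 383.5], array([ 0.5328, -0.1399])), (0.75, [202.7, 407.4], array([ 0.5562, -0.2343]))]
lock_fin [(0.83, [139.5, 447.5], array([ 0.6137, -0.1458])), (0.2, [139.5, 380.8], array([ 0.5248, -0.1286]))]
cork_1 [(0.78, [186.5, 367.2], array([ 0.5023, -0.204 ])), (0.51, [177.1, 452.9], array([ 0.6375, -0.2147]))]
chip_1 [(0.72, [229.0, 367.6], array([ 0.4919, -0.275 ])), (0.6, [226.2, 445.2], array([ 0.6179, -0.2945]))]
carton [(0.95, [313.4, 368.2], array([ 0.4689, -0.4434])), (0.58, [145.0, 522.9], array([ 0.757 , -0.1883]))]
```

View pics/w0.png

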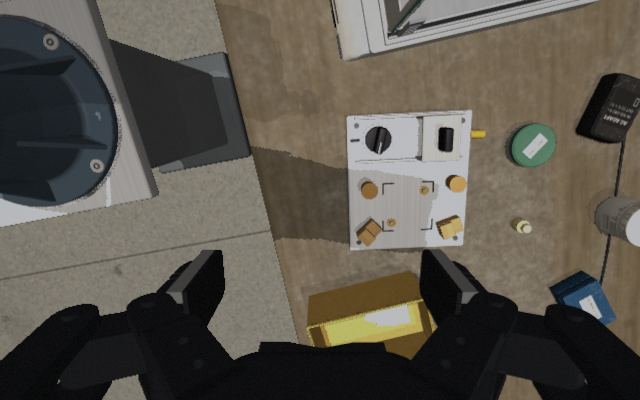

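```bash
cat >> h.py <<'E'
def rects(p,o,z,n=4):
    for d in viewer.cut_out(p,o)[:n]:
        c=max(cv2.findContours(d["mask"].astype(np.uint8),0,1)[0],key=cv2.contourArea)[:,0]
        w=np.array([unproj(p,(r,q),z)[:2]*1000 for q,r in c],np.float32)
        (cx,cy),(a,b),an=cv2.minAreaRect(w)
        if a<b: a,b,an=b,a,an+90
        print(o,round(d["conf"],2),np.round(d["pixel"]),"c %.1f %.1f  long %.1f short %.1f  long-dir %.1f deg"%(cx,cy,a,b,(an+90)%180-90))
E
python3 - <<'E'
from h import *
p=cam("wrist","w1")
rects(p,"station",.016,1);rects(p,"chip_1",.034);rects(p,"cork_1",.038);rects(p,"knob_grip",.045,2);rects(p,"lock_fin",.056,1);rects(p,"carton",.09,1)
cv2.imwrite("pics/w1c.png",cv2.resize(p["img"][95:265,330:500,::-1],None,fx=3.5,fy=3.5,interpolation=cv2.INTER_CUBIC))
E
```

```text
station 0.44 [141. 443.] c 622.4 -151.1  long 68.1 short 65.1  long-dir 79.1 deg
chip_1 0.8 [231. 447.] c 619.3 -289.9  long 39.1 short 33.9  long-dir 11.2 deg
chip_1 0.71 [234. 371.] c 491.3 -273.6  long 37.7 short 29.8  long-dir 36.8 deg
cork_1 0.82 [184. 459.] c 633.0 -218.4  long 33.3 short 24.8  long-dir -53.8 deg
cork_1 0.54 [191. 369.] c 501.6 -204.7  long 25.2 short 24.7  long-dir 79.1 deg
knob_grip 0.98 [142. 378.] c 524.8 -130.6  long 36.8 short 35.4  long-dir 35.5 deg
lock_fin 0.88 [139. 442.] c 607.8 -144.2  long 64.1 short 63.0  long-dir 79.1 deg
carton 0.96 [314. 372.] c 463.9 -398.8  long 190.6 short 150.1  long-dir 3.9 deg
```

View pics/w1c.png

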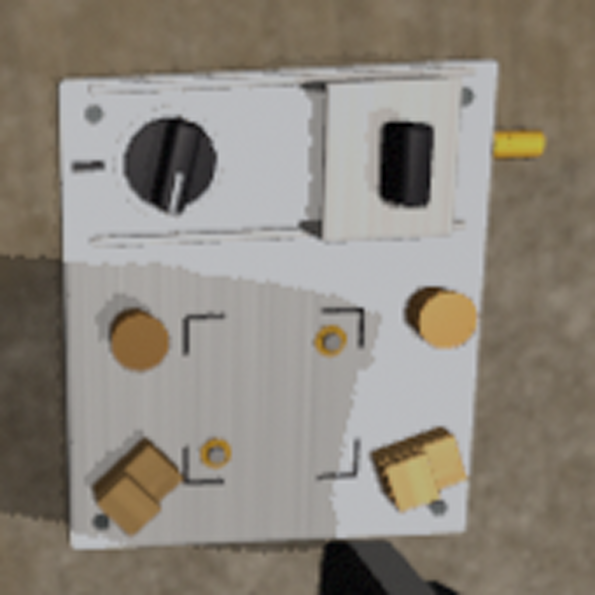

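```bash
python3 - <<'E'
from h import *
p=cam("wrist")
C=np.array([[62,80],[497,62],[466,535],[75,547]])/3.5+[330,95]
W=np.array([unproj(p,(r,c),.016)[:2] for c,r in C]); print(W.round(4))
print("centre",W.mean(0),"x-edges",[np.linalg.norm(W[1]-W[0]),np.linalg.norm(W[2]-W[3])],"y",[np.linalg.norm(W[0]-W[3]),np.linalg.norm(W[1]-W[2])])
for a,b in((0,1),(3,2)): d=W[b]-W[a]; print(np.degrees(np.arctan2(d[1],d[0])))
for a,b in((3,0),(2,1)): d=W[b]-W[a]; print(np.degrees(np.arctan2(d[1],d[0]))-90)
go(.502,-.204,.10)
E
```

```text
[[ 0.4897 -0.0916]
 [ 0.674  -0.1195]
 [ 0.6437 -0.3363]
 [ 0.4591 -0.3068]]
centre [ 0.56663684 -0.21354876] x-edges [np.float64(0.1864294612700156), np.float64(0.1869766276915117)] y [np.float64(0.21742471773791644), np.float64(0.21881915959194403)]
-8.627400692931312
-9.05299265470431
-8.097204554995926
-7.958655745527992
from [ 0.4398 -0.1403  0.3506] yaw 79.17 tilt 3.1415 0.0 shift cm [-5.09  7.31 25.06] turn 0 j6 1.45
```

Emit:
jog_arm([
  [[-1.7,2.4,4,0,0.3],[-1.7,2.4,4,0,0.3],[-1.7,2.4,4,0,0.3],[0,0,4.5,0,0.3],[0,0,4.5,0,0.3]],
])

```text
time: 5.8
tcp_pos: [0.5009, -0.2045, 0.1385]
orientation: [-3.141, -0.0, 1.381]
contact_force: [1.0, -0.3, 0.2]
gripper_width: 0.703
finger_force: 0.0
```

Emit:
jog_arm([
  [[0,0.1,4,0,0.3],[0,0,3,0,0.3],[0,0,0,0,0.3],[0,0,0,0,0.3],[0,0,0,0,0.3]],
])

```text
time: 6.3
tcp_pos: [0.5031, -0.2047, 0.0726]
orientation: [3.139, 0.001, 1.382]
contact_force: [-0.5, 0.4, -0.0]
gripper_width: 0.697
finger_force: 0.0
```

```bash
python3 - <<'E'
from h import *
go(.502,-.204,.019)
p=cam("wrist","w2"); print(find(p,"cork_1",.016), find(p,"cork_1",.016,"cut_out"))
E
```

```text
from [ 0.5031 -0.2047  0.0726] yaw 79.16 tilt 3.139 0.0006 shift cm [ 0.05 -0.12  5.36] turn 0 j6 1.37
[(0.79, [191.9, 505.7], array([ 0.636 , -0.2204])), (0.64, [203.4, 319.7], array([ 0.5024, -0.2032]))] [(0.8, [212.5, 319.0], array([ 0.5006, -0.2099])), (0.58, [196.6, 519.1], array([ 0.6454, -0.2258]))]
```

View pics/w2.png

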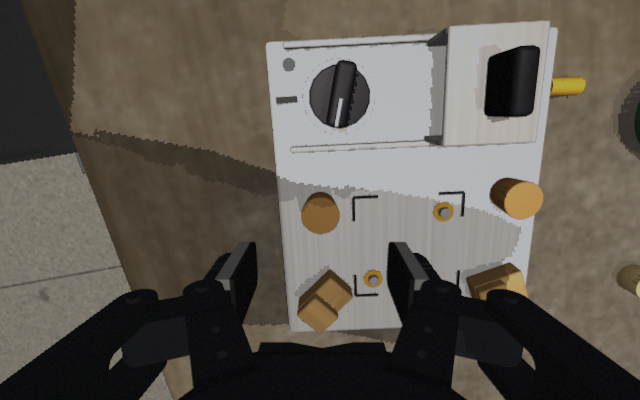

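Emit:
jog_arm([
  [[0,0,3,0,0.3],[0,0,2.3,0,0.3],[0,0,0,0,0.3],[0,0,0,0,1],[0,0,0,0,1]],
])

```text
time: 6.95
tcp_pos: [0.5029, -0.2046, 0.0192]
orientation: [3.14, 0.0, 1.382]
contact_force: [0.8, -0.4, 0.1]
gripper_width: 0.374
finger_force: 0.0
```

Emit:
jog_arm([
  [[0,0,0,0,1],[0,0,0,0,1],[0,0,0,0,1],[0,0,0,0,1],[0,0,0,0,1]],
])

```text
time: 7.45
tcp_pos: [0.5019, -0.2042, 0.0177]
orientation: [3.142, -0.0, 1.382]
contact_force: [0.4, -0.3, -0.7]
gripper_width: -0.003
finger_force: 0.0
```

Emit:
jog_arm([
  [[0,0,-3,0,1],[0,0,-4,0,1],[0,0,-4,0,1],[0,0,-3,0,1],[0,0,0,0,1]],
])

```text
time: 7.95
tcp_pos: [0.5038, -0.205, 0.1617]
orientation: [3.136, 0.001, 1.382]
contact_force: [-0.0, -0.1, -0.0]
gripper_width: -0.0
finger_force: 0.0
```

```bash
python3 - <<'E'
from h import *
go(.469,-.44,.16); print(readout.sense()["gripper_width"])
p=cam("wrist"); print(find(p,"carton",0)); rects(p,"chip_1",.034)
E
```

```text
from [ 0.5038 -0.205   0.1617] yaw 79.16 tilt 3.1355 0.0012 shift cm [-23.74   1.     0.17] turn 0 j6 1.37
-0.00019168026811756283
[]
chip_1 0.74 [243. 451.] c 618.1 -289.1  long 38.5 short 35.1  long-dir 10.5 deg
chip_1 0.66 [238. 330.] c 499.8 -254.5  long 15.7 short 7.3  long-dir -11.1 deg
chip_1 0.3 [ 99. 334.] c 528.3 -132.6  long 37.8 short 37.1  long-dir 79.1 deg
```

```bash
python3 - <<'E'
from h import *
p=cam("wrist","w3"); print(find(p,"cork_1",.016))
E
```

```text
[(0.87, [168.9, 458.0], array([ 0.6339, -0.217 ])), (0.57, [178.6, 322.7], array([ 0.5034, -0.2015]))]
```

View pics/w3.png

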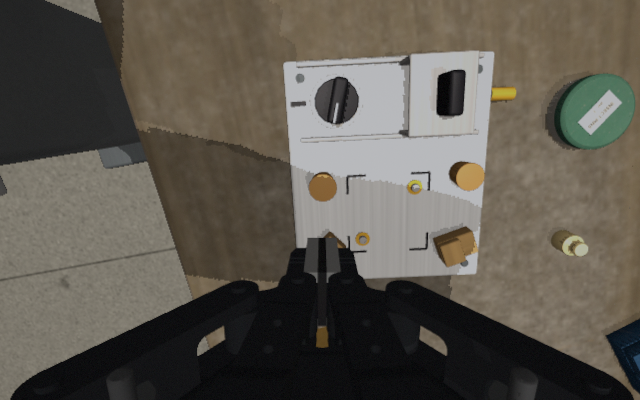

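```bash
python3 - <<'E'
from h import *
p=cam("wrist"); s=readout.sense(); t=s["tcp_pos"]; print(t,s["joint_positions"],"tcp px",proj(p,t),"cam",-p["R"].T@p["t"])
q=cam("scene","s1"); print("scene tcp px",proj(q,t),"cork",proj(q,[.503,-.203,.016]))
print(find(q,"cork_1",.016),find(q,"chip_1",.016))
cv2.imwrite("pics/s1c.png",cv2.resize(q["img"][190:330,260:460,::-1],None,fx=4,fy=4,interpolation=cv2.INTER_CUBIC))
E
```

```text
[ 0.50120464 -0.20391312  0.15641212] [-3.86396280e-01  3.10806342e-01 -1.70877627e-02  1.24491855e+00
  3.30153227e-06  1.37368987e+00] tcp px (np.float64(232.92785323696674), np.float64(321.2085203393884)) cam [ 0.51406166 -0.13975727  0.32886657]
scene tcp px (np.float64(237.81083532538665), np.float64(342.0041252799346)) cork (np.float64(270.92417694553916), np.float64(341.74777481833735))
[(0.72, [287.6, 354.4], array([ 0.4989, -0.285 ])), (0.63, [270.7, 343.0], array([ 0.507 , -0.2041])), (0.47, [261.2, 379.6], array([ 0.6344, -0.2262]))] [(0.49, [285.8, 355.7], array([ 0.5065, -0.2806])), (0.4, [273.7, 385.2], array([ 0.6165, -0.2828]))]
```

View pics/s1c.png

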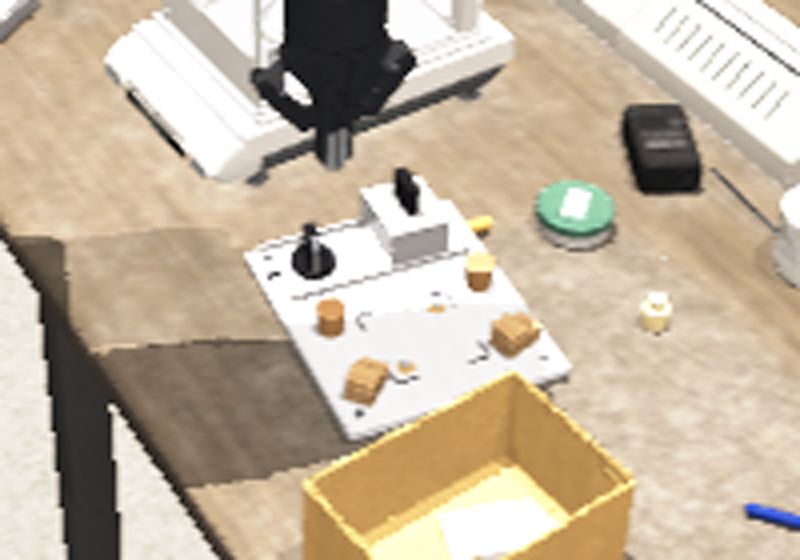

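```bash
python3 - <<'E'
from h import *
p=cam("wrist","w4"); t=readout.sense()["tcp_pos"]; q=cam("scene")
for dz in (0,.01,.02,.03,.04): print(dz,proj(p,t+[0,0,dz]),proj(q,t+[0,0,dz]))
a=cv2.resize(p["img"][200:400,240:400,::-1],None,fx=2.5,fy=2.5,interpolation=cv2.INTER_CUBIC)
b=cv2.resize(q["img"][200:260,300:380,::-1],(400*5//3,500),interpolation=cv2.INTER_CUBIC)[:,:390]
cv2.imwrite("pics/w4c.png",np.hstack([a,b]))
E
```

```text
0 (np.float64(233.01966762035144), np.float64(321.3604216429717)) (np.float64(237.61527239519347), np.float64(342.15169777707075))
0.01 (np.float64(239.73241792053432), np.float64(321.33954371012754)) (np.float64(235.0809054170353), np.float64(342.1967345276025))
0.02 (np.float64(247.23518579142825), np.float64(321.31620867206567)) (np.float64(232.52549213210133), np.float64(342.2421452797196))
0.03 (np.float64(255.6761557766478), np.float64(321.2899556466128)) (np.float64(229.9487692829995), np.float64(342.287934711615))
0.04 (np.float64(265.2430443043311), np.float64(321.2602007998991)) (np.float64(227.35046920335333), np.float64(342.33410757983097))
```

View pics/w4c.png

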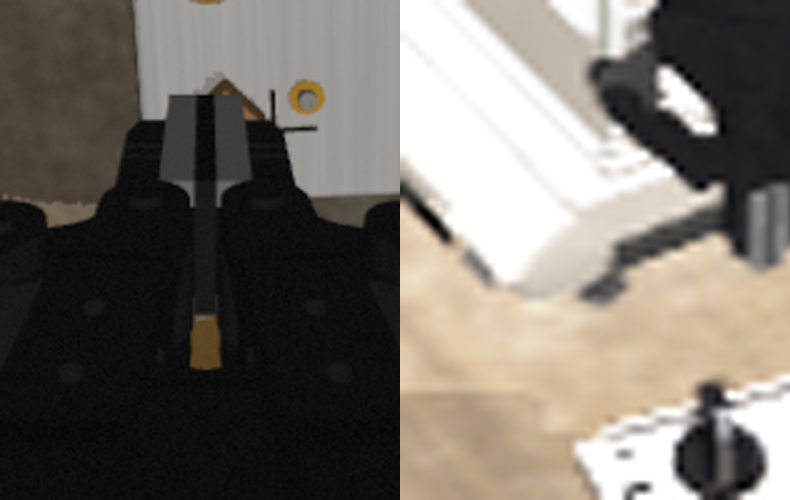

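Emit:
jog_arm([
  [[-1.7,3.4,4,0,1],[-1.7,3.4,4,0,1],[0,0,4,0,1],[0,0,2,0,1],[0,0,0,0,1]],
])

```text
time: 9.0
tcp_pos: [0.5544, -0.2452, 0.0218]
orientation: [-3.136, -0.001, 1.381]
contact_force: [-0.2, 1.0, 0.1]
gripper_width: -0.0
finger_force: 0.0
```

Emit:
jog_arm([
  [[0,0,0.6,0,1],[0,0,0,0,1],[0,0,0,0,1],[0,0,0,0,1]],
])

```text
time: 9.4
tcp_pos: [0.5572, -0.2463, 0.0202]
orientation: [3.14, 0.0, 1.382]
contact_force: [-0.7, 0.0, 0.2]
gripper_width: -0.001
finger_force: 0.0
```

Emit:
jog_arm([
  [[0,0,0.4,0,1],[0,0,0,0,1],[0,0,0,0,1]],
])

```text
time: 9.7
tcp_pos: [0.5565, -0.246, 0.0151]
orientation: [-3.141, -0.0, 1.382]
contact_force: [-0.2, 0.0, -0.4]
gripper_width: -0.004
finger_force: 0.0
```

Emit:
jog_arm([
  [[0,0,0.2,0,1],[0,0,0,0,1],[0,0,0,0,1]],
])

```text
time: 10.0
tcp_pos: [0.5565, -0.246, 0.013]
orientation: [-3.141, -0.0, 1.382]
contact_force: [-0.1, -0.2, 0.6]
gripper_width: 0.001
finger_force: 0.0
```

```bash
python3 - <<'E'
from h import *
go(.5,-.2,0);p=cam("wrist","w5");print(readout.sense()["contact_force"])
E
```

```text
from [ 0.5565 -0.246   0.013 ] yaw 79.15 tilt -3.1415 -0.0 shift cm [ 3.45 -6.42  1.3 ] turn 0 j6 1.34
[-0.81628779  0.05497195  0.75432849]
```

View pics/w5.png

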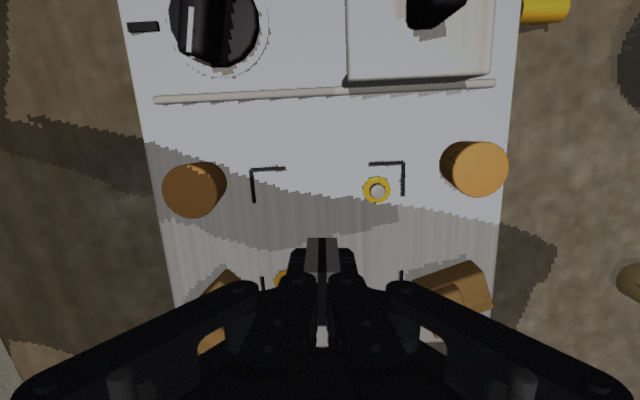

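Emit:
jog_arm([
  [[0,0,0.8,0,1],[0,0,0.4,0,1],[0,0,0,0,1],[0,0,0,0,1]],
])

```text
time: 10.45
tcp_pos: [0.5564, -0.2459, 0.0009]
orientation: [-3.141, -0.0, 1.382]
contact_force: [0.2, -0.3, 0.4]
gripper_width: -0.002
finger_force: 0.0
```

Emit:
jog_arm([
  [[0,0,0.2,0,1],[0,0,0,0,1],[0,0,0,0,1]],
])

```text
time: 10.75
tcp_pos: [0.5566, -0.246, -0.0008]
orientation: [3.142, 0.0, 1.382]
contact_force: [-0.4, 0.4, -0.6]
gripper_width: 0.002
finger_force: 0.0
```

Emit:
jog_arm([
  [[0,0,0.2,0,1],[0,0,0,0,1],[0,0,0,0,1]],
])

```text
time: 11.05
tcp_pos: [0.5565, -0.246, -0.0029]
orientation: [-3.142, -0.0, 1.382]
contact_force: [0.0, 0.1, 0.2]
gripper_width: 0.003
finger_force: 0.0
```

Emit:
jog_arm([
  [[0,0,0.1,0,1],[0,0,0,0,1],[0,0,0,0,1]],
])

```text
time: 11.35
tcp_pos: [0.5565, -0.246, -0.0039]
orientation: [-3.142, -0.0, 1.382]
contact_force: [-0.6, 0.3, 0.4]
gripper_width: 0.004
finger_force: 0.0
```

Emit:
jog_arm([
  [[0,0,0.2,0,1],[0,0,0,0,1],[0,0,0,0,1]],
])

```text
time: 11.65
tcp_pos: [0.5565, -0.246, -0.006]
orientation: [-3.141, -0.0, 1.381]
contact_force: [0.2, 0.7, 0.5]
gripper_width: -0.002
finger_force: 0.0
```

Emit:
jog_arm([
  [[0,0,0.1,0,1],[0,0,0,0,1],[0,0,0,0,1]],
])

```text
time: 11.95
tcp_pos: [0.5566, -0.246, -0.0069]
orientation: [-3.142, 0.0, 1.382]
contact_force: [-0.0, 0.1, 0.4]
gripper_width: -0.001
finger_force: 0.0
```

Emit:
jog_arm([
  [[0,0,0.1,0,1],[0,0,0,0,1],[0,0,0,0,1]],
])

```text
time: 12.25
tcp_pos: [0.5566, -0.246, -0.0079]
orientation: [-3.141, -0.0, 1.382]
contact_force: [0.6, -0.2, 0.4]
gripper_width: -0.001
finger_force: 0.0
```

Emit:
jog_arm([
  [[0,0,0.1,0,1],[0,0,0,0,1],[0,0,0,0,1]],
])

```text
time: 12.55
tcp_pos: [0.5566, -0.246, -0.0089]
orientation: [-3.141, -0.0, 1.382]
contact_force: [-0.7, 0.5, 0.7]
gripper_width: -0.003
finger_force: 0.0
```

Emit:
jog_arm([
  [[0,0,0.1,0,1],[0,0,0,0,1],[0,0,0,0,1]],
])

```text
time: 12.85
tcp_pos: [0.5566, -0.246, -0.0099]
orientation: [-3.142, -0.0, 1.382]
contact_force: [-1.2, 0.1, 0.7]
gripper_width: -0.002
finger_force: 0.0
```

Emit:
jog_arm([
  [[0,0,0.1,0,1],[0,0,0,0,1],[0,0,0,0,1]],
])

```text
time: 13.15
tcp_pos: [0.5566, -0.246, -0.0109]
orientation: [-3.142, -0.0, 1.382]
contact_force: [-0.2, -0.3, -0.1]
gripper_width: 0.003
finger_force: 0.0
```

Emit:
jog_arm([
  [[0,0,0.1,0,1],[0,0,0,0,1],[0,0,0,0,1]],
])

```text
time: 13.45
tcp_pos: [0.5566, -0.246, -0.0119]
orientation: [-3.142, -0.0, 1.382]
contact_force: [-0.2, -0.7, 0.1]
gripper_width: -0.003
finger_force: 0.0
```

```bash
python3 - <<'E'
from h import *
p=cam("wrist","w6");t=readout.sense()["tcp_pos"]; print(readout.sense()["contact_force"])
for dz in (0,.02,.03): print(dz,proj(p,t+[0,0,dz]))
q=cam("scene");print([proj(q,t+[0,0,d]) for d in (0,.025)])
a=cv2.resize(p["img"][200:300,260:380,::-1],(480,400),interpolation=cv2.INTER_CUBIC)
b=cv2.resize(q["img"][230:310,320:400,::-1],(320,400)[::1],interpolation=cv2.INTER_CUBIC)
cv2.imwrite("pics/w6c.png",np.hstack([a,b]))
E
```

```text
[-1.13228082  0.47591646  0.32005326]
0 (np.float64(232.89586505696292), np.float64(321.2395147406914))
0.02 (np.float64(247.09109492953317), np.float64(321.2231782482752))
0.03 (np.float64(255.51859020619003), np.float64(321.21347951751045))
[(np.float64(279.4880777864705), np.float64(362.74229624329433)), (np.float64(273.9069977852928), np.float64(363.0499928822604))]
```

View pics/w6c.png

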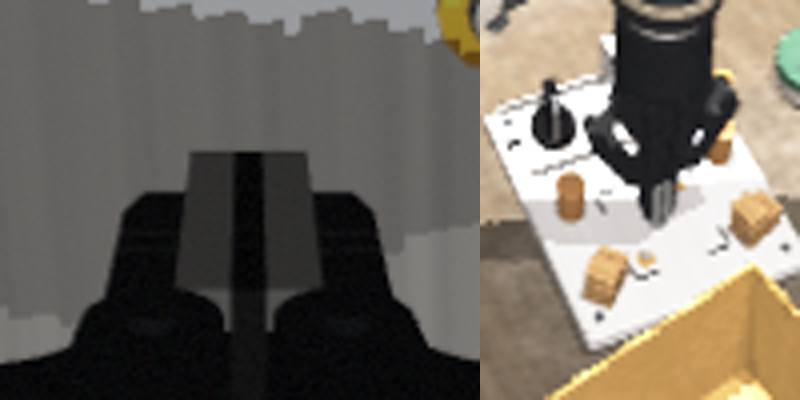

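Emit:
jog_arm([
  [[0,0,0.1,0,1],[0,0,0,0,1],[0,0,0,0,1]],
])

```text
time: 13.85
tcp_pos: [0.5565, -0.246, -0.0129]
orientation: [-3.142, 0.0, 1.381]
contact_force: [-0.7, -0.1, 0.2]
gripper_width: 0.002
finger_force: 0.0
```

Emit:
jog_arm([
  [[0,0,0.1,0,1],[0,0,0,0,1],[0,0,0,0,1]],
])

```text
time: 14.15
tcp_pos: [0.5565, -0.246, -0.0139]
orientation: [-3.141, -0.0, 1.382]
contact_force: [0.1, 0.1, -0.6]
gripper_width: 0.005
finger_force: 0.0
```

Emit:
jog_arm([
  [[0,0,0.1,0,1],[0,0,0,0,1],[0,0,0,0,1]],
])

```text
time: 14.45
tcp_pos: [0.5567, -0.2461, -0.0146]
orientation: [3.141, 0.0, 1.382]
contact_force: [-1.2, 0.3, 5.6]
gripper_width: 0.002
finger_force: 2.6
```

Emit:
jog_arm([
  [[0,0,0.1,0,1],[0,0,0,0,1],[0,0,0,0,1]],
])

```text
time: 14.75
tcp_pos: [0.5568, -0.2461, -0.0148]
orientation: [3.141, 0.0, 1.382]
contact_force: [-6.9, 3.4, 20.4]
gripper_width: -0.0
finger_force: 10.2
```

Emit:
jog_arm([
  [[0,0,-3,0,1],[0,0,-3,0,0.3],[1.55,-3.05,0,0,0.3],[1.55,-3.05,0,0,0.3],[0,0,0,0,0.3]],
])

```text
time: 15.25
tcp_pos: [0.499, -0.2019, 0.0438]
orientation: [-3.139, -0.001, 1.382]
contact_force: [0.8, -0.2, -0.6]
gripper_width: 0.685
finger_force: 0.0
```

Emit:
jog_arm([
  [[0,0,0,0,0.3],[0,0,2.7,0,0.3],[0,0,2.7,0,0.3],[0,0,0,0,0.3],[0,0,0,0,0.3]],
])

```text
time: 15.75
tcp_pos: [0.5028, -0.2044, -0.0096]
orientation: [-3.141, -0.0, 1.381]
contact_force: [-0.2, 0.3, 0.8]
gripper_width: 0.697
finger_force: 0.0
```

Emit:
jog_arm([
  [[0,0,0,0,1],[0,0,0,0,1],[0,0,0,0,1],[0,0,0,0,1],[0,0,0,0,1]],
])

```text
time: 16.25
tcp_pos: [0.5032, -0.2045, -0.0087]
orientation: [3.14, 0.0, 1.381]
contact_force: [-1.7, 0.3, 7.8]
gripper_width: 0.264
finger_force: 58.3
```

Emit:
jog_arm([
  [[0,0,0,0,1],[0,0,-3,0,1],[0,0,-4,0,1],[0,0,-4,0,1],[0,0,-3,0,1]],
])

```text
time: 16.75
tcp_pos: [0.5031, -0.2043, 0.1333]
orientation: [3.139, 0.001, 1.381]
contact_force: [0.9, -0.2, -0.4]
gripper_width: 0.265
finger_force: 58.9
```

```bash
python3 - <<'E'
from h import *
go(.469,-.44,.13); print(readout.sense()["gripper_width"],readout.sense()["finger_force"])
p=cam("scene"); print(find(p,"cork_1",.016))
E
```

```text
from [ 0.5031 -0.2043  0.1333] yaw 79.15 tilt 3.1389 0.0005 shift cm [-23.79   1.09   0.33] turn 0 j6 1.37
0.26466029906606786 58.88128146943927
[(0.47, [236.9, 343.9], array([ 0.5975, -0.0617])), (0.42, [271.3, 357.2], array([ 0.5451, -0.2292])), (0.4, [260.0, 385.1], array([ 0.6534, -0.2305]))]
```

Emit:
jog_arm([
  [[-4.8,0.2,0,0,1],[-4.8,0.2,0,0,1],[-4.7,0.2,0,0,1],[-4.7,0.2,0,0,1],[-4.7,0.2,0,0,1]],
])

```text
time: 17.35
tcp_pos: [0.4671, -0.4406, 0.13]
orientation: [3.141, 0.0, 1.382]
contact_force: [0.0, -0.1, -0.1]
gripper_width: 0.263
finger_force: 58.9
```

Emit:
jog_arm([
  [[0,0,4,0,1],[0,0,4,0,1],[0,0,0,0,1],[0,0,0,0,0.4],[0,0,0,0,0.4]],
])

```text
time: 17.85
tcp_pos: [0.4688, -0.4394, 0.0526]
orientation: [3.139, 0.002, 1.382]
contact_force: [0.2, -0.4, 0.7]
gripper_width: 0.588
finger_force: 0.0
```

Emit:
jog_arm([
  [[0,0,0,0,0.4],[0,0,0,0,0.4],[0,0,-4,0,0.4],[0,0,-4,0,0.4],[0,0,0,0,0.3]],
])

```text
time: 18.35
tcp_pos: [0.4699, -0.4406, 0.1366]
orientation: [3.134, 0.005, 1.382]
contact_force: [0.7, -0.3, 0.2]
gripper_width: 0.704
finger_force: 0.0
```

Emit:
jog_arm([
  [[4.1,2,0,0,0.3],[4.1,2,0,0,0.3],[4.1,2,0,0,0.3],[4.1,2,0,0,0.3],[4.1,2,0,0,0.3]],
])

```text
time: 18.85
tcp_pos: [0.6056, -0.2546, 0.1308]
orientation: [3.141, 0.0, 1.382]
contact_force: [1.1, -0.8, -0.2]
gripper_width: 0.7
finger_force: 0.0
```

```bash
python3 - <<'E'
from h import *
p=cam("wrist"); print(find(p,"cork_1",.016))
go(.636,-.219,.04)
p=cam("scene"); print(find(p,"cork_1",.016))
E
```

```text
[(0.77, [142.9, 346.0], array([ 0.6344, -0.2198]))]
from [ 0.6074 -0.2516  0.1304] yaw 79.45 tilt 3.1405 -0.0009 shift cm [3.72 2.21 9.04] turn 0 j6 1.36
[(0.44, [325.4, 370.7], array([ 0.4604, -0.4314]))]
```

Emit:
jog_arm([
  [[3.7,2.1,0,0,0.3],[0,0,4.5,0,0.3],[0,0,4.6,0,0.3],[0,0,2.5,0,0.3],[0,0,2.2,0,0.3]],
])

```text
time: 19.55
tcp_pos: [0.6306, -0.225, -0.0095]
orientation: [-3.14, 0.0, 1.38]
contact_force: [0.2, -0.0, -0.2]
gripper_width: 0.7
finger_force: 0.0
```

Emit:
jog_arm([
  [[0,0,0,0,0.3],[0,0,0,0,0.3],[0,0,0,0,1],[0,0,0,0,1],[0,0,0,0,1]],
])

```text
time: 20.05
tcp_pos: [0.6332, -0.2243, -0.0063]
orientation: [3.139, 0.0, 1.381]
contact_force: [-1.8, -0.1, 6.6]
gripper_width: 0.263
finger_force: 58.4
```

Emit:
jog_arm([
  [[0,0,0,0,1],[0,0,0,0,1],[0,0,0,0,1],[0,0,0,0,1],[0,0,-3,0,1]],
])

```text
time: 20.55
tcp_pos: [0.6302, -0.2232, 0.0198]
orientation: [-3.137, -0.001, 1.382]
contact_force: [0.8, 0.5, 0.3]
gripper_width: 0.263
finger_force: 59.1
```

Emit:
jog_arm([
  [[0,0,-4,0,1],[0,0,-4,0,1],[0,0,-3,0,1],[0,0,0,0,1],[0,0,0,0,1]],
])

```text
time: 21.05
tcp_pos: [0.6326, -0.224, 0.1329]
orientation: [3.14, 0.0, 1.382]
contact_force: [-0.4, -0.0, -0.3]
gripper_width: 0.263
finger_force: 59.2
```

```bash
python3 - <<'E'
from h import *
go(.469,-.44,.13); print(readout.sense()["gripper_width"],readout.sense()["finger_force"])
p=cam("wrist");rects(p,"chip_1",.034);print(find(p,"chip_1",.016))
E
```

```text
from [ 0.6326 -0.224   0.1329] yaw 79.16 tilt 3.1399 0.0003 shift cm [-24.29 -12.     0.29] turn 0 j6 1.42
0.2628621153070444 59.15174808469601
chip_1 0.75 [272. 185.] c 494.8 -273.0  long 49.7 short 23.5  long-dir 34.3 deg
[(0.81, [265.3, 191.9], array([ 0.4951, -0.2765]))]
```

Emit:
jog_arm([
  [[-4,-2,0,0,1],[-4,-2,0,0,1],[-4,-2,0,0,1],[-4,-2,0,0,1],[-4.1,-2,0,0,1]],
])

```text
time: 21.7
tcp_pos: [0.4944, -0.4032, 0.1311]
orientation: [-3.14, -0.001, 1.382]
contact_force: [1.4, -1.1, -0.7]
gripper_width: 0.263
finger_force: 59.2
```

Emit:
jog_arm([
  [[-4.1,-2,0,0,1],[0,0,4,0,1],[0,0,4,0,1],[0,0,0,0,1],[0,0,0,0,0.4]],
])

```text
time: 22.2
tcp_pos: [0.4683, -0.4383, 0.0522]
orientation: [-3.14, -0.001, 1.382]
contact_force: [0.0, -0.3, 0.0]
gripper_width: 0.413
finger_force: 0.0
```

Emit:
jog_arm([
  [[0,0,0,0,0.4],[0,0,0,0,0.4],[0,0,-4,0,0.4],[0,0,-4,0,0.4],[0,0,0,0,0.3]],
])

```text
time: 22.7
tcp_pos: [0.4712, -0.4409, 0.1393]
orientation: [3.133, 0.005, 1.382]
contact_force: [1.1, 0.0, -0.3]
gripper_width: 0.697
finger_force: 0.0
```

Emit:
jog_arm([
  [[3.5,2.4,0,0,0.3],[3.5,2.4,0,0,0.3],[3.5,2.4,0,0,0.3],[3.5,2.4,0,0,0.3],[3.4,2.3,0,0,0.3]],
])

```text
time: 23.2
tcp_pos: [0.62, -0.289, 0.1335]
orientation: [3.14, 0.0, 1.382]
contact_force: [-0.1, -0.3, 0.0]
gripper_width: 0.7
finger_force: 0.0
```

Emit:
jog_arm([
  [[0,0,0,8.5,0.3],[0,0,0,8.5,0.3],[0,0,0,8.5,0.3],[0,0,0,8.5,0.3],[0,0,0,8.5,0.3]],
])

```text
time: 23.7
tcp_pos: [0.6189, -0.2904, 0.1333]
orientation: [3.14, -0.001, 0.634]
contact_force: [-0.2, 0.4, 0.4]
gripper_width: 0.698
finger_force: 0.0
```

Emit:
jog_arm([
  [[0,0,0,8.5,0.3],[0,0,0,8.5,0.3],[0,0,0,8.5,0.3],[0,0,0,0,0.3],[0,0,0,0,0.3]],
])

```text
time: 24.2
tcp_pos: [0.6187, -0.2905, 0.1329]
orientation: [3.141, -0.001, 0.2]
contact_force: [-0.2, 0.5, -0.2]
gripper_width: 0.701
finger_force: 0.0
```

```bash
python3 - <<'E'
from h import *
go(.618,-.292,.03,np.radians(10))
p=cam("wrist");rects(p,"chip_1",.034);print(find(p,"chip_1",.016))
q=cam("scene");print(find(q,"chip_1",.016),find(q,"cork_1",.016))
E
```

```text
from [ 0.6187 -0.2905  0.1329] yaw 11.43 tilt 3.1409 -0.0008 shift cm [-0.09  0.14 10.29] turn 1.43 j6 2.5
chip_1 0.94 [189. 322.] c 621.9 -290.9  long 39.3 short 23.1  long-dir 10.8 deg
chip_1 0.6 [314. 282.] c 495.6 -275.1  long 46.5 short 31.9  long-dir 35.0 deg
[(0.95, [302.1, 285.1], array([ 0.4967, -0.2779])), (0.87, [185.8, 323.4], array([ 0.6208, -0.2919]))]
[(0.73, [257.0, 325.9], array([ 0.4914, -0.1203])), (0.62, [288.0, 354.8], array([ 0.4991, -0.2871])), (0.42, [271.7, 385.1], array([ 0.6215, -0.2753]))] [(0.6, [325.0, 379.8], array([ 0.4836, -0.4431])), (0.48, [326.1, 371.6], array([ 0.4612, -0.4348]))]
```

Emit:
jog_arm([
  [[0.1,0.1,4.5,0,0.3],[0,0,4.5,0,0.3],[0,0,3.5,0,0.3],[0,0,1.3,0,0.3],[0,0,0,0,0.3]],
])

```text
time: 25.0
tcp_pos: [0.6185, -0.2907, -0.0072]
orientation: [-3.14, 0.002, 0.195]
contact_force: [0.0, -0.9, 1.5]
gripper_width: 0.702
finger_force: 0.0
```

Emit:
jog_arm([
  [[0,0,0,0,0.3],[0,0,0,0,1],[0,0,0,0,1],[0,0,0,0,1],[0,0,0,0,1]],
])

```text
time: 25.5
tcp_pos: [0.6204, -0.2916, -0.0042]
orientation: [3.14, -0.002, 0.195]
contact_force: [-1.6, 1.1, 9.2]
gripper_width: 0.257
finger_force: 59.5
```

Emit:
jog_arm([
  [[0,0,0,0,1],[0,0,0,0,1],[0,0,0,0,1],[0,0,-3,0,1],[0,0,-4,0,1]],
])

```text
time: 26.0
tcp_pos: [0.6183, -0.2907, 0.0637]
orientation: [-3.14, 0.002, 0.195]
contact_force: [1.1, -0.4, -0.2]
gripper_width: 0.26
finger_force: 59.1
```

Emit:
jog_arm([
  [[0,0,-4,0,1],[0,0,-3,0,1],[0,0,0,0,1],[0,0,0,0,1],[0,0,0,0,1]],
])

```text
time: 26.5
tcp_pos: [0.619, -0.291, 0.1331]
orientation: [-3.141, 0.001, 0.195]
contact_force: [0.3, 0.1, 0.3]
gripper_width: 0.262
finger_force: 59.0
```

```bash
python3 - <<'E'
from h import *
go(.469,-.44,.05); print(readout.sense()["gripper_width"],readout.sense()["finger_force"])
E
```

```text
from [ 0.619  -0.291   0.1331] yaw 11.16 tilt -3.1407 0.0012 shift cm [-17.6   11.72   8.31] turn 0 j6 2.51
0.2621121180620766 59.04517650604248
```

Emit:
jog_arm([
  [[-3.5,2.35,0,0,1],[-3.5,2.35,0,0,1],[-3.5,2.35,0,0,1],[-3.5,2.35,0,0,1],[-3.5,2.35,0,0,1]],
])

```text
time: 27.0
tcp_pos: [0.4687, -0.4408, 0.1328]
orientation: [-3.14, 0.001, 0.195]
contact_force: [0.3, -0.8, -0.1]
gripper_width: 0.263
finger_force: 59.1
```

Emit:
jog_arm([
  [[0,0,4,0,1],[0,0,4,0,1],[0,0,0,0,1],[0,0,0,0,0.4],[0,0,0,0,0.4]],
])

```text
time: 27.5
tcp_pos: [0.4716, -0.4409, 0.0561]
orientation: [3.14, -0.001, 0.195]
contact_force: [-0.3, -0.1, 0.6]
gripper_width: 0.587
finger_force: 0.0
```

Emit:
jog_arm([
  [[0,0,0,0,0.4],[0,0,0,0,0.4],[0,0,-4,0,0.4],[0,0,-4,0,0.4],[0,0,0,-8,0.3]],
])

```text
time: 28.0
tcp_pos: [0.4727, -0.4422, 0.1406]
orientation: [3.134, -0.004, 0.335]
contact_force: [0.5, -0.7, -0.4]
gripper_width: 0.7
finger_force: 0.0
```

Emit:
jog_arm([
  [[0,0,0,-8,0.3],[0,0,0,-8,0.3],[0,0,0,0,0.3],[2.9,-3,0,0,0.3],[2.9,-3,0,0,0.3]],
])

```text
time: 28.5
tcp_pos: [0.4833, -0.3575, 0.1341]
orientation: [3.141, -0.0, 0.607]
contact_force: [1.4, 1.1, -0.9]
gripper_width: 0.699
finger_force: 0.0
```

Emit:
jog_arm([
  [[2.9,-3,0,0,0.3],[2.9,-3,0,0,0.3],[0,0,0,0,0.3],[0,0,0,0,0.3],[0,0,0,0,0.3]],
])

```text
time: 29.0
tcp_pos: [0.4964, -0.2761, 0.1344]
orientation: [3.141, -0.0, 0.611]
contact_force: [-0.0, -0.9, -0.5]
gripper_width: 0.704
finger_force: 0.0
```

```bash
python3 - <<'E'
from h import *
p=cam("wrist");rects(p,"chip_1",.034);print(find(p,"chip_1",.016))
go(.4955,-.2755,-.006,np.radians(35))
q=cam("scene");print(find(q,"chip_1",.016),find(q,"cork_1",.016))
E
```

```text
chip_1 0.82 [197. 319.] c 493.5 -274.7  long 40.7 short 24.5  long-dir 34.9 deg
chip_1 0.56 [288. 482.] c 505.4 -449.8  long 24.8 short 23.2  long-dir 41.5 deg
chip_1 0.16 [ 57. 199.] c 528.7 -135.1  long 44.3 short 37.7  long-dir -63.8 deg
[(0.88, [191.4, 319.6], array([ 0.4922, -0.2773])), (0.81, [293.4, 482.4], array([ 0.4992, -0.4705]))]
from [ 0.4961 -0.2764  0.134 ] yaw 35.03 tilt -3.1415 0.0001 shift cm [-0.  -0.1 14. ] turn 0.03 j6 2.02
[(0.66, [288.5, 351.4], array([ 0.4889, -0.2836])), (0.43, [323.7, 388.2], array([ 0.5069, -0.4511]))] [(0.42, [317.1, 371.0], array([ 0.478, -0.407]))]
```

Good; grasp the last chip, deposit it (shift back is (-0.027,-0.164): tool −11.6, +12 at this yaw).

Emit:
jog_arm([
  [[-0.2,-0.1,4.5,0,0.3],[0,0,4.5,0,0.3],[0,0,3.5,0,0.3],[0,0,1.4,0,0.3],[0,0,0,0,0.3]],
])

```text
time: 29.8
tcp_pos: [0.4924, -0.2751, -0.0071]
orientation: [-3.138, 0.002, 0.613]
contact_force: [-0.1, 0.3, 0.6]
gripper_width: 0.702
finger_force: 0.0
```

Emit:
jog_arm([
  [[0,0,0,0,0.3],[0,0,0,0,1],[0,0,0,0,1],[0,0,0,0,1],[0,0,0,0,1]],
])

```text
time: 30.3
tcp_pos: [0.4947, -0.2762, -0.0036]
orientation: [3.14, -0.001, 0.614]
contact_force: [-2.3, 0.1, 9.9]
gripper_width: 0.258
finger_force: 59.1
```

Emit:
jog_arm([
  [[0,0,0,0,1],[0,0,0,0,1],[0,0,0,0,1],[0,0,-3,0,1],[0,0,-4,0,1]],
])

```text
time: 30.8
tcp_pos: [0.493, -0.2752, 0.065]
orientation: [-3.139, 0.001, 0.614]
contact_force: [1.2, 0.8, -0.1]
gripper_width: 0.262
finger_force: 59.2
```

Emit:
jog_arm([
  [[0,0,-4,0,1],[0,0,-3,0,1],[0,0,0,0,1],[-2.8,3,0,0,1],[-2.8,3,0,0,1]],
])

```text
time: 31.3
tcp_pos: [0.4831, -0.3575, 0.1355]
orientation: [3.141, -0.0, 0.616]
contact_force: [1.6, -0.1, 0.5]
gripper_width: 0.258
finger_force: 59.2
```

Emit:
jog_arm([
  [[-2.8,3,0,0,1],[-2.8,3,0,0,1],[0,0,0,0,1],[0,0,4,0,1],[0,0,4,0,1]],
])

```text
time: 31.8
tcp_pos: [0.4721, -0.439, 0.0546]
orientation: [3.139, -0.001, 0.613]
contact_force: [0.1, -0.6, -0.8]
gripper_width: 0.262
finger_force: 59.2
```

Emit:
jog_arm([
  [[0,0,0,0,1],[0,0,0,0,0.4],[0,0,0,0,0.4],[0,0,0,0,0.4],[0,0,0,0,0.4]],
])

```text
time: 32.3
tcp_pos: [0.4723, -0.4389, 0.0566]
orientation: [3.139, -0.0, 0.614]
contact_force: [-0.4, -0.1, -0.6]
gripper_width: 0.6
finger_force: 0.0
```

Emit:
jog_arm([
  [[0,0,-4,0,0.4],[0,0,-4,0,0.4],[0,0,-4,0,0.2],[0,0,-4,0,0.2],[0,0,-4,0,0]],
])

```text
time: 32.8
tcp_pos: [0.4714, -0.4382, 0.2578]
orientation: [3.14, -0.0, 0.614]
contact_force: [1.0, -0.4, -0.7]
gripper_width: 0.944
finger_force: 0.0
```

```bash
python3 - <<'E'
from h import *
go(.4,.15,.33)
p=cam("wrist");print(find(p,"chip_1",.016),find(p,"cork_1",.016))
q=cam("scene");print(find(q,"chip_1",.016),find(q,"cork_1",.016),find(q,"cell",0))
E
```

```text
from [ 0.4714 -0.4382  0.2578] yaw 35.16 tilt 3.1402 -0.0003 shift cm [ 28.03 -52.2   -7.22] turn 0 j6 1.78
[(0.78, [161.7, 349.2], array([ 0.4963, -0.4646])), (0.66, [166.6, 326.7], array([ 0.4747, -0.4447]))] [(0.92, [137.0, 296.4], array([ 0.4834, -0.3923])), (0.78, [166.7, 308.4], array([ 0.4612, -0.4257]))]
[(0.66, [329.9, 380.9], array([ 0.4763, -0.4588])), (0.59, [323.8, 387.8], array([ 0.5057, -0.4508])), (0.24, [252.4, 336.4], array([ 0.5334, -0.1182]))] [(0.66, [314.1, 370.7], array([ 0.4835, -0.3973])), (0.39, [323.5, 369.2], array([ 0.4605, -0.4237])), (0.25, [190.7, 314.4], array([0.6449, 0.2426]))] [(0.9, [190.6, 258.7], array([0.4595, 0.3785])), (0.64, [184.2, 333.5], array([0.7471, 0.2653]))]
```

Emit:
jog_arm([
  [[0,0,-1,-8.5,0],[0,0,-1,-8.5,0],[0,0,-1,-8.5,0],[0,0,-1,-8.5,0],[0,0,-1,-8.5,0]],
])

```text
time: 33.65
tcp_pos: [0.4713, -0.4381, 0.3046]
orientation: [-3.14, -0.001, 1.361]
contact_force: [-0.3, 0.1, -0.0]
gripper_width: 0.998
finger_force: 0.0
```

Emit:
jog_arm([
  [[3.8,-2.2,-0.5,0,0],[3.8,-2.2,-0.5,0,0],[3.8,-2.2,-0.5,0,0],[3.8,-2.2,-0.5,0,0],[3.8,-2.2,0,0,0]],
])

```text
time: 34.15
tcp_pos: [0.4039, -0.2284, 0.3247]
orientation: [-3.141, -0.0, 1.355]
contact_force: [-0.1, 0.8, 0.7]
gripper_width: 1.001
finger_force: 0.0
```

Emit:
jog_arm([
  [[3.8,-2.2,0,0,0],[3.8,-2.2,0,0,0],[3.8,-2.2,0,0,0],[4.2,-0.9,0,0,0],[4.2,-0.9,0,0,0]],
])

```text
time: 34.65
tcp_pos: [0.3642, -0.0173, 0.3246]
orientation: [-3.141, 0.0, 1.355]
contact_force: [1.3, -0.9, 0.0]
gripper_width: 1.0
finger_force: 0.0
```

Emit:
jog_arm([
  [[4.2,-0.9,0,0,0],[4.2,-0.9,0,0,0],[4.2,-0.9,0,0,0],[4.2,-0.9,0,0,0],[4.2,-0.9,0,0,0]],
])

```text
time: 35.15
tcp_pos: [0.3654, 0.1977, 0.3244]
orientation: [-3.141, 0.001, 1.356]
contact_force: [1.6, -1.0, -0.3]
gripper_width: 1.0
finger_force: 0.0
```

Emit:
jog_arm([
  [[4.5,1,0,0,0],[4.5,1,0,0,0],[4.5,1,0,0,0],[0,0,0,0,0],[0,0,0,0,0]],
])

```text
time: 35.65
tcp_pos: [0.4242, 0.3218, 0.3234]
orientation: [-3.14, 0.002, 1.357]
contact_force: [-0.4, -0.6, -0.1]
gripper_width: 0.996
finger_force: 0.0
```

```bash
python3 - <<'E'
from h import *
p=cam("wrist","w7");print(find(p,"cell",0));rects(p,"cell",.028)
go(.46,.378,.2)
im=p["img"].copy()
for d in viewer.cut_out(p,"cell"): print(im[d["mask"]].mean(0), d["pixel"])
cv2.imwrite("pics/w7.png",im[:,:,::-1])
E
```

```text
[(0.93, [127.0, 546.0], array([0.7579, 0.2931])), (0.77, [122.8, 329.4], array([0.4459, 0.3678]))]
cell 0.78 [126. 554.] c 752.1 291.2  long 90.0 short 77.3  long-dir -46.3 deg
cell 0.66 [123. 328.] c 445.9 368.5  long 74.0 short 72.3  long-dir -57.3 deg
from [0.4241 0.3206 0.3254] yaw 77.62 tilt 3.1414 -0.0002 shift cm [ 6.38  2.27 12.54] turn 0 j6 2.43
[ 14.87368421 111.86857143  45.98285714] [126.0, 554.0]
[166.7219843  166.95503212 168.54354033] [122.8, 328.4]
```

View pics/w7.png

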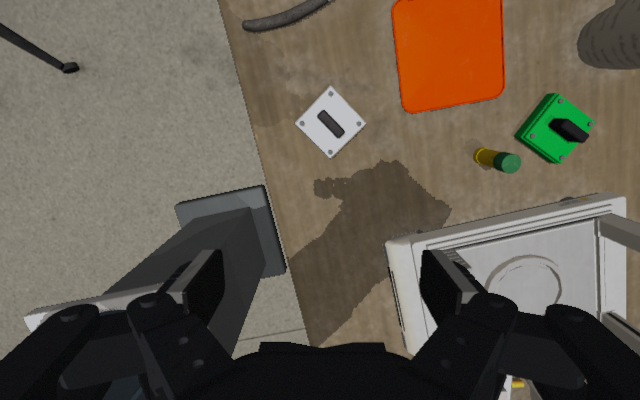

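Emit:
jog_arm([
  [[0,0,2,-7.5,0],[0,0,2,-7.5,0],[0,0,2,-7.5,0],[0,0,2,-7.5,0],[0,0,2,-7.5,0]],
])

```text
time: 36.35
tcp_pos: [0.4243, 0.3206, 0.225]
orientation: [3.14, -0.0, 2.014]
contact_force: [0.7, 0.1, 0.2]
gripper_width: 1.0
finger_force: 0.0
```

Emit:
jog_arm([
  [[0,0,2,-7.5,0.2],[1.4,2.2,3,0,0.4],[1.4,2.2,3,0,0.4],[0,0,0,0,0.4],[0,0,0,0,0.4]],
])

```text
time: 36.85
tcp_pos: [0.4461, 0.368, 0.1453]
orientation: [-3.141, 0.0, 2.14]
contact_force: [0.2, -0.2, 0.9]
gripper_width: 0.603
finger_force: 0.0
```

```bash
python3 - <<'E'
from h import *
p=cam("wrist");t=find(p,"cell",0);print(t);rects(p,"cell",.028)
a=t[0][2]; go(a[0],a[1],.004)
E
```

```text
[(0.72, [180.8, 324.6], array([0.4488, 0.3691]))]
cell 0.91 [184. 320.] c 444.6 370.0  long 74.9 short 72.0  long-dir -57.5 deg
cell 0.8 [356. 511.] c 715.9 323.0  long 19.8 short 8.2  long-dir -12.7 deg
from [0.4468 0.3684 0.1468] yaw 122.62 tilt 3.1393 -0.0002 shift cm [-0.05  0.2  14.28] turn 0 j6 1.69
```

Emit:
jog_arm([
  [[0.1,0,4,0,0.4],[0,0,4,0,0.4],[0,0,4,0,0.4],[0,0,2.2,0,0.4],[0,0,0,0,0.4]],
])

```text
time: 37.5
tcp_pos: [0.4446, 0.3681, 0.0015]
orientation: [-3.138, 0.0, 2.14]
contact_force: [-0.3, 0.1, 0.2]
gripper_width: 0.599
finger_force: 0.0
```

Emit:
jog_arm([
  [[0,0,0,0,0.4],[0,0,0,0,1],[0,0,0,0,1],[0,0,0,0,1],[0,0,0,0,1]],
])

```text
time: 38.0
tcp_pos: [0.4465, 0.3702, 0.0046]
orientation: [3.139, -0.0, 2.141]
contact_force: [-2.0, -1.3, 12.3]
gripper_width: 0.148
finger_force: 60.2
```

Emit:
jog_arm([
  [[0,0,0,0,1],[0,0,0,0,1],[0,0,0,0,1],[0,0,-2,0,1],[0,0,-3,0,1]],
])

```text
time: 38.5
tcp_pos: [0.4448, 0.3689, 0.0527]
orientation: [-3.139, 0.0, 2.141]
contact_force: [1.1, 0.6, -3.0]
gripper_width: 0.142
finger_force: 59.0
```

Emit:
jog_arm([
  [[0,0,-3,0,1],[0,0,-3,0,1],[0,0,-3,0,1],[0,0,0,0,1],[0,0,0,0,1]],
])

```text
time: 39.0
tcp_pos: [0.4461, 0.3699, 0.1433]
orientation: [3.141, -0.0, 2.141]
contact_force: [0.4, -0.6, -4.5]
gripper_width: 0.153
finger_force: 59.2
```

```bash
python3 - <<'E'
from h import *
s=readout.sense();print(s["gripper_width"],s["finger_force"],s["contact_force"])
p=cam("wrist");z=s["tcp_pos"][2]; print(find(p,"cell",z-.004));rects(p,"cell",z-.004+.028)
go(.36,.2,.33)
E
```

```text
0.15316128363664633 59.19843256473541 [ 0.35321435 -0.59752974 -4.45026085]
[(0.74, [231.8, 321.2], array([0.4465, 0.3688]))]
cell 0.86 [218. 320.] c 446.0 369.8  long 80.2 short 69.1  long-dir -57.5 deg
from [0.4452 0.3692 0.1418] yaw 122.66 tilt -3.1395 0.0002 shift cm [ -9.64 -16.3  -18.82] turn 0 j6 1.69
```

Emit:
jog_arm([
  [[-3,-3.5,-1,0,1],[-3,-3.5,-1,0,1],[-3,-3.5,-1,0,1],[-3,-3.5,-1,0,1],[-3,-3.4,-1,0,1]],
])

```text
time: 39.65
tcp_pos: [0.3788, 0.1478, 0.1925]
orientation: [-3.14, -0.0, 2.141]
contact_force: [0.2, -1.5, -3.3]
gripper_width: 0.15
finger_force: 59.8
```

Emit:
jog_arm([
  [[-4.1,-2.1,0,0,1],[-4.1,-2.1,0,0,1],[-4.1,-2.1,0,0,1],[-4.1,-2.1,0,0,1],[-4.1,-2.1,0,0,1]],
])

```text
time: 40.15
tcp_pos: [0.4018, -0.0816, 0.1924]
orientation: [-3.141, -0.001, 2.141]
contact_force: [1.7, 0.1, -2.5]
gripper_width: 0.151
finger_force: 59.9
```

Emit:
jog_arm([
  [[0,0,0,8.2,1],[0,0,0,8.2,1],[0,0,0,8.2,1],[0,0,0,8.2,1],[0,0,0,8.2,1]],
])

```text
time: 40.65
tcp_pos: [0.4019, -0.0797, 0.1921]
orientation: [-3.14, -0.0, 1.419]
contact_force: [0.3, 0.2, -3.1]
gripper_width: 0.152
finger_force: 59.9
```

Emit:
jog_arm([
  [[0,0,0,0,1],[0,0,0,0,1],[0,0,0,0,1]],
])

```text
time: 40.95
tcp_pos: [0.4024, -0.0797, 0.1928]
orientation: [-3.141, -0.0, 1.429]
contact_force: [-0.4, -0.9, -2.6]
gripper_width: 0.151
finger_force: 59.9
```

```bash
python3 - <<'E'
from h import *
s=readout.sense();print(s["gripper_width"],s["finger_force"])
go(.5612,-.2501,.2,np.radians(81.6))
p=cam("wrist","w8");np.savez("w8.npz",**{k:p[k] for k in("img","camera_matrix","R","t")})
print(find(p,"stage",.016),find(p,"mark",.016),find(p,"knob_grip",.042),find(p,"lock_fin",.074))
hsv=cv2.cvtColor(p["img"],cv2.COLOR_RGB2HSV); m=cv2.inRange(hsv,(18,150,100),(32,255,255))
n,l,st,c=cv2.connectedComponentsWithStats(m)
for i in range(1,n):
    if st[i,4]>8: print(st[i],c[i],unproj(p,c[i][::-1],.016).round(4))
E
```

```text
0.1514017885769333 59.85189735889435
from [ 0.4024 -0.0797  0.1928] yaw 81.86 tilt -3.1411 -0.0 shift cm [-14.62  18.14  -0.72] turn 0.26 j6 1.52
[(0.95, [295.7, 473.4], array([ 0.562 , -0.2519]))] [(0.25, [213.5, 449.5], array([ 0.538 , -0.1439]))] [(0.78, [214.2, 453.0], array([ 0.5321, -0.1356]))] [(0.88, [220.1, 550.0], array([ 0.6101, -0.1425])), (0.59, [257.4, 471.1], array([ 0.5358, -0.1702]))]
[569 199  20  10 178] [578.07303371 203.7752809 ] [ 0.6798 -0.153   0.016 ]
[492 269  11  10  35] [495.82857143 272.51428571] [ 0.5888 -0.2248  0.016 ]
```

View pics/w8.png

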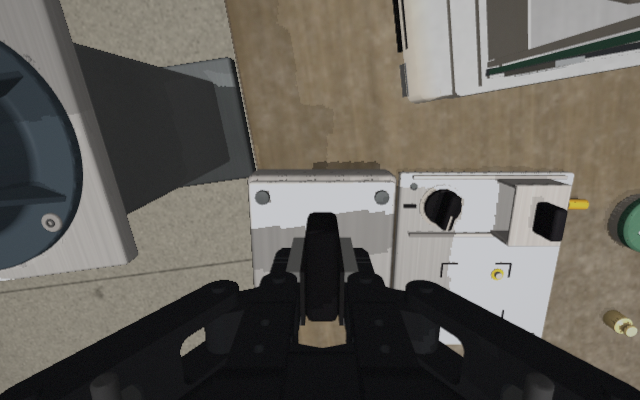

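```bash
python3 - <<'E'
from h import *
p=dict(np.load("w8.npz")); im=p["img"]; g=cv2.cvtColor(im,cv2.COLOR_RGB2GRAY)
print("pin_b",unproj(p,(274,497.5),.018).round(4))
th=np.radians(-8.4); ex=np.array([np.cos(th),np.sin(th)]); ey=np.array([-ex[1],ex[0]]); st=np.array([.5612,-.2501])
m=(g<110).astype(np.uint8); m[:255]=0;m[345:]=0;m[:,:430]=0
n,l,s,c=cv2.connectedComponentsWithStats(m)
for i in range(1,n):
    if 6<s[i,4]<400:
        r,q=np.nonzero(l==i); w=np.array([unproj(p,a,.016)[:2] for a in zip(r,q)])-st; u=np.c_[w@ex,w@ey]*1000
        print(s[i],"x",u[:,0].min().round(1),u[:,0].max().round(1),"y",u[:,1].min().round(1),u[:,1].max().round(1))
# deck edges: right edge by rows, top edge by columns
R=[];
for r in range(255,335,8):
    row=g[r,470:600].astype(int); d=np.argmin(np.diff(row))+470.5; R.append(unproj(p,(r,d),.016)[:2])
R=np.array(R); u=np.c_[(R-st)@ex,(R-st)@ey]*1000; print("right edge",u.round(1).tolist())
T=[]
for q in range(425,500,8):
    col=g[160:195,q].astype(int); print(q,col.tolist()) if q in(441,489) else 0
E
```

```text
pin_b [ 0.5898 -0.2258  0.018 ]
[634 255   6   4  20] x 180.8 187.2 y 48.1 51.9
[440 263  18  14  43] x -42.3 -23.4 y 24.4 41.2
[496 263  16  14  35] x 22.1 39.9 y 24.6 41.3
[633 271   6   3  11] x 185.4 191.0 y 28.8 31.4
[495 272   5   4   9] x 22.8 27.3 y 25.8 29.7
[555 274   5   5  15] x 94.0 98.7 y 22.1 27.3
[633 284   4   4  10] x 189.7 193.3 y 10.5 14.4
[584 297   4   2   7] x 134.4 138.0 y -4.5 -3.1
[600 308  25  23 296] x 158.9 188.9 y -49.1 -18.1
[638 309   2   8  15] x 203.9 207.3 y -29.1 -19.4
[629 310   5   4  14] x 193.7 198.9 y -24.9 -20.8
[580 318   6   4  12] x 135.6 142.7 y -36.3 -32.1
[620 324  10   8  41] x 187.8 198.2 y -50.5 -40.4
[569 333   3   5  13] x 126.4 130.1 y -59.3 -53.5
right edge [[92.0, 51.6], [20.4, 41.3], [38.3, 31.1], [92.0, 20.8], [92.8, 10.2], [92.4, -0.5], [91.9, -11.4], [37.9, -22.6], [92.3, -33.6], [91.9, -45.0]]
441 [118, 118, 118, 118, 118, 119, 120, 119, 109, 107, 108, 106, 132, 181, 182, 140, 184, 198, 190, 180, 198, 199, 198, 198, 190, 178, 198, 199, 183, 102, 21, 34, 31, 23, 20]
489 [117, 117, 117, 118, 119, 118, 114, 107, 108, 108, 99, 80, 134, 183, 182, 140, 184, 194, 183, 172, 198, 198, 198, 198, 198, 198, 198, 198, 199, 198, 198, 198, 198, 198, 198]
```

Emit:
jog_arm([
  [[-2.9,3.6,0,0.3,1],[-2.9,3.6,0,0,1],[-2.9,3.6,0,0,1],[-2.9,3.6,0,0,1],[-2.9,3.6,0,0,1]],
])

```text
time: 41.7
tcp_pos: [0.5599, -0.2516, 0.1928]
orientation: [3.141, -0.0, 1.42]
contact_force: [0.8, 0.6, -1.3]
gripper_width: 0.15
finger_force: 60.1
```

Emit:
jog_arm([
  [[0,0,4,0,1],[0,0,4,0,1],[0,0,4,0,1],[0,0,0,0,1],[0,0,0,0,1]],
])

```text
time: 42.2
tcp_pos: [0.5588, -0.2499, 0.0739]
orientation: [-3.141, -0.0, 1.42]
contact_force: [-0.3, 0.5, -1.8]
gripper_width: 0.153
finger_force: 60.2
```

```bash
python3 - <<'E'
from h import *
s=readout.sense();print(s["gripper_width"],s["finger_force"],s["contact_force"])
go(.5605,-.249,.021,np.radians(81.6))
E
```

```text
0.15273814038699565 60.239964723587036 [-0.29522988  0.50359923 -1.78587866]
from [ 0.5588 -0.2499  0.0739] yaw 81.38 tilt -3.141 -0.0002 shift cm [0.12 0.16 5.29] turn -0.22 j6 1.3
```

Emit:
jog_arm([
  [[0.1,0.15,2.5,0,1],[0,0,2.2,0,1],[0,0,0,0,1],[0,0,0,0,1]],
])

```text
time: 42.6
tcp_pos: [0.5616, -0.2497, 0.0285]
orientation: [3.139, 0.001, 1.42]
contact_force: [0.4, 0.2, -2.0]
gripper_width: 0.15
finger_force: 60.2
```

Emit:
jog_arm([
  [[0,0,0.2,0,1],[0,0,0.1,0,1],[0,0,0,0,1]],
])

```text
time: 42.9
tcp_pos: [0.561, -0.2495, 0.0239]
orientation: [3.14, 0.0, 1.42]
contact_force: [-0.3, -0.9, -2.3]
gripper_width: 0.147
finger_force: 60.4
```

Emit:
jog_arm([
  [[0,0,0.1,0,1],[0,0,0,0,1],[0,0,0,0,1]],
])

```text
time: 43.2
tcp_pos: [0.5605, -0.2493, 0.0222]
orientation: [3.142, 0.0, 1.42]
contact_force: [0.0, 0.5, -1.0]
gripper_width: 0.145
finger_force: 60.4
```

Emit:
jog_arm([
  [[0,0,0.1,0,1],[0,0,0,0,1],[0,0,0,0,1]],
])

```text
time: 43.5
tcp_pos: [0.5605, -0.2492, 0.021]
orientation: [-3.142, -0.0, 1.42]
contact_force: [-0.1, 0.5, -0.9]
gripper_width: 0.146
finger_force: 60.5
```

Emit:
jog_arm([
  [[0,0,0.1,0,1],[0,0,0,0,1],[0,0,0,0,1]],
])

```text
time: 43.8
tcp_pos: [0.5605, -0.2493, 0.0206]
orientation: [3.141, 0.0, 1.42]
contact_force: [-3.5, 1.9, 8.3]
gripper_width: 0.152
finger_force: 61.6
```

Seated (contact at 0.0206). Release and back up for a check.

Emit:
jog_arm([
  [[0,0,0,0,0.6],[0,0,0,0,0.6],[0,0,0,0,0.6],[0,0,0,0,0.6],[0,0,-2,0,0.6]],
])

```text
time: 44.3
tcp_pos: [0.5589, -0.2486, 0.038]
orientation: [-3.138, -0.001, 1.42]
contact_force: [0.0, 0.4, 0.3]
gripper_width: 0.399
finger_force: 0.0
```

Emit:
jog_arm([
  [[0,0,-4,0,0.6],[0,0,-4,0,0.6],[4,0,-4,0,0.6],[4,0,-4,0,0.6],[0,0,0,0,0.6]],
])

```text
time: 44.8
tcp_pos: [0.5736, -0.1766, 0.1959]
orientation: [3.135, 0.0, 1.423]
contact_force: [0.2, -0.6, 0.5]
gripper_width: 0.404
finger_force: 0.0
```

Emit:
jog_arm([
  [[0,0,0,0,0.6],[0,0,0,0,0.6]],
])

```text
time: 45.0
tcp_pos: [0.5706, -0.1797, 0.1897]
orientation: [-3.14, 0.0, 1.42]
contact_force: [0.5, 0.8, -0.9]
gripper_width: 0.401
finger_force: 0.0
```

```bash
python3 - <<'E'
from h import *
p=cam("wrist","w9");np.savez("w9.npz",**{k:p[k] for k in("img","camera_matrix","R","t")})
print(find(p,"cell",.016),find(p,"knob_grip",.042),find(p,"lock_fin",.074),find(p,"mark",.016));rects(p,"cell",.044);rects(p,"knob_grip",.048,1)
go(.5,-.2,.1)
r,c=map(int,proj(p,[.56,-.20,.03])); r=max(r-110,0);c=max(c-150,0)
print(r,c); cv2.imwrite("pics/w9c.png",cv2.resize(p["img"][r:r+220,c:c+300,::-1],None,fx=2.6,fy=2.6,interpolation=cv2.INTER_CUBIC))
E
```

```text
[(0.93, [237.1, 321.7], array([ 0.56  , -0.2499]))] [(0.74, [139.6, 272.2], array([ 0.5296, -0.133 ])), (0.34, [140.5, 240.4], array([ 0.499 , -0.1292]))] [(0.7, [141.1, 360.1], array([ 0.6101, -0.1442]))] [(0.58, [140.5, 241.9], array([ 0.4939, -0.1306]))]
cell 0.85 [240. 320.] c 561.1 -245.1  long 77.3 short 72.0  long-dir 81.3 deg
knob_grip 0.68 [137. 276.] c 532.7 -131.6  long 36.0 short 35.8  long-dir -80.5 deg
from [ 0.5709 -0.1797  0.1904] yaw 81.32 tilt -3.141 -0.0001 shift cm [-3.08 -6.7   9.04] turn 0 j6 1.42
88 164
```

View pics/w9c.png

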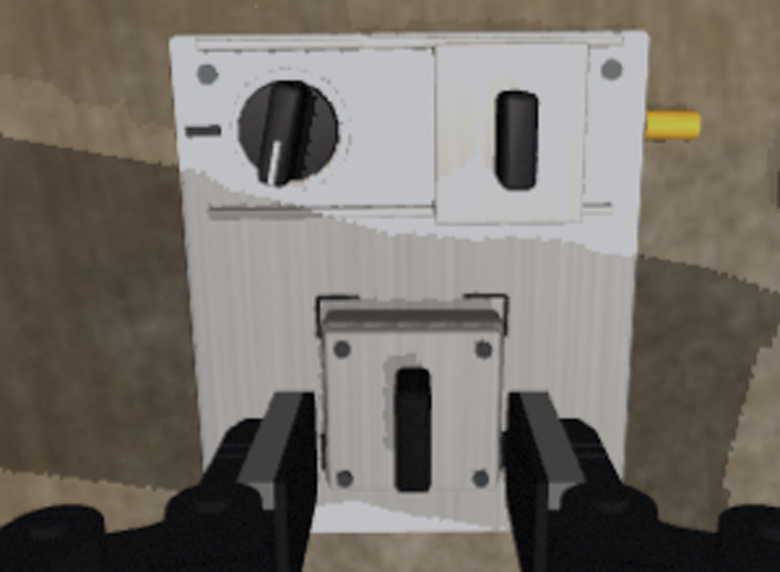

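```bash
python3 - <<'E'
from h import *
p=dict(np.load("w9.npz")); g=cv2.cvtColor(p["img"],cv2.COLOR_RGB2GRAY)
print("rows 198..228")
for q in (292,296,310,322,335,348,352): print(q,g[198:228,q].tolist())
for r in (203,206,209): print(r,g[r,282:296].tolist(),g[r,350:364].tolist())
# mark outer/inner lines and cell base edge -> world along station axes, relative to stage estimate
th=np.radians(-8.5); ex=np.array([np.cos(th),np.sin(th)]); ey=np.array([-ex[1],ex[0]]); st=np.array([.5605,-.249])
f=lambda r,q,z:((np.array(unproj(p,(r,q),z)[:2])-st)@np.c_[ex,ey]*1000).round(1)
for r in range(199,218,2): print(r,f(r,322,.016),f(r,322,.044))
print("cell predicted base edge row for y+37:",proj(p,[*(st+.037*ey),.016]),"lid:",proj(p,[*(st+.037*ey),.044]),"mark +39",proj(p,[*(st+.039*ey),.016]))
E
```

```text
rows 198..228
292 [162, 161, 149, 90, 33, 89, 135, 133, 122, 79, 61, 64, 63, 76, 103, 110, 93, 112, 146, 161, 158, 142, 133, 103, 99, 110, 142, 163, 163, 163]
296 [163, 162, 150, 92, 39, 94, 136, 135, 124, 76, 62, 64, 64, 76, 104, 110, 94, 111, 143, 163, 153, 94, 56, 67, 67, 64, 65, 111, 163, 166]
310 [163, 163, 163, 163, 164, 156, 135, 135, 123, 76, 61, 65, 64, 77, 99, 100, 94, 115, 149, 164, 165, 165, 165, 165, 165, 165, 164, 165, 164, 165]
322 [159, 159, 159, 159, 158, 151, 132, 132, 121, 74, 61, 62, 64, 76, 99, 100, 96, 119, 150, 163, 165, 165, 165, 165, 165, 157, 135, 136, 136, 135]
335 [162, 163, 163, 162, 162, 155, 135, 136, 122, 73, 60, 64, 67, 79, 100, 100, 96, 122, 155, 165, 167, 167, 168, 166, 167, 167, 167, 167, 167, 167]
348 [164, 163, 141, 50, 84, 135, 136, 136, 123, 76, 62, 63, 65, 78, 99, 99, 95, 123, 154, 164, 154, 102, 58, 62, 63, 64, 67, 117, 165, 165]
352 [165, 164, 146, 46, 82, 132, 136, 136, 125, 74, 62, 65, 65, 75, 94, 98, 99, 123, 154, 163, 162, 150, 110, 59, 66, 65, 83, 131, 163, 164]
203 [164, 162, 162, 87, 22, 83, 96, 95, 90, 87, 89, 91, 91, 91] [124, 120, 
[... 155 characters left out ...]
, 164, 165, 112, 47, 90, 154, 165, 166, 166]
209 [164, 162, 161, 96, 32, 124, 131, 89, 64, 63, 64, 63, 63, 63] [64, 64, 65, 64, 63, 61, 142, 106, 46, 121, 157, 164, 166, 165]
199 [ 0.1 43.6] [ 0.2 51. ]
201 [ 0.1 41.3] [ 0.2 48.9]
203 [ 0.1 39. ] [ 0.1 46.8]
205 [ 0.1 36.8] [ 0.1 44.7]
207 [ 0.1 34.5] [ 0.1 42.6]
209 [ 0.1 32.2] [ 0.1 40.5]
211 [ 0.1 29.9] [ 0.1 38.4]
213 [ 0.1 27.5] [ 0.1 36.3]
215 [ 0.1 25.2] [ 0.1 34.1]
217 [ 0.1 22.9] [ 0.1 32. ]
cell predicted base edge row for y+37: (np.float64(204.7894388912284), np.float64(321.89683299269177)) lid: (np.float64(212.31334182023863), np.float64(321.8988361916257)) mark +39 (np.float64(203.04026321559087), np.float64(321.88887054783305))
```

Emit:
jog_arm([
  [[-4,0.1,0,0,0.6],[-4,0.1,0,0,0.6],[-4,0.1,0,0,0.6],[-4,0.1,0,0,0.6],[-4,0.1,0,0,0.6]],
])

```text
time: 45.85
tcp_pos: [0.5454, -0.3795, 0.1907]
orientation: [-3.142, -0.0, 1.42]
contact_force: [0.7, 0.7, -0.1]
gripper_width: 0.403
finger_force: 0.0
```

Emit:
jog_arm([
  [[0,0,0,0,0.6],[0,0,0,0,0.6],[0,0,0,0,0.6]],
])

```text
time: 46.15
tcp_pos: [0.5461, -0.3772, 0.1908]
orientation: [-3.142, -0.0, 1.42]
contact_force: [0.3, 0.8, 0.1]
gripper_width: 0.4
finger_force: 0.0
```

```bash
python3 - <<'E'
from h import *
p=cam("wrist","w10");np.savez("w10.npz",**{k:p[k] for k in("img","camera_matrix","R","t")})
go(.56,-.249,.1)
g=cv2.cvtColor(p["img"],cv2.COLOR_RGB2GRAY)
th=np.radians(-8.5); ex=np.array([np.cos(th),np.sin(th)]); ey=np.array([-ex[1],ex[0]]); st=np.array([.5605,-.249])
print("cam",(-p["R"].T@p["t"]).round(3))
# rectified deck-plane view at 0.5 mm/px about stage
s=0.5; G=np.mgrid[-55:55.1:s,-55:55.1:s]; 
def rect(z):
    X=st[:,None]+ex[:,None]*(G[1].ravel()/1000)+ey[:,None]*(-G[0].ravel()/1000)
    v=p["camera_matrix"]@(p["R"]@np.vstack([X,np.full(X.shape[1],z)])+p["t"][:,None]); v=(v[:2]/v[2]).reshape(2,*G[0].shape).astype(np.float32)
    return cv2.remap(p["img"],v[0],v[1],cv2.INTER_LINEAR)
a,b=rect(.016),rect(.044)
g=cv2.cvtColor(a,cv2.COLOR_RGB2GRAY)
for x in (-35,-30,0,30,35): 
    c=int((x+55)/s); print("x",x,"y -30..-48",g[int((55+30)/s):int((55+48)/s)+1,c].tolist())
for y in (-35,-30): 
    r=int((55-y)/s); print("y",y,"x -48..-30",g[r,14:51].tolist(),"x 30..48",g[r,170:207].tolist())
cv2.imwrite("pics/w10c.png",np.hstack([cv2.resize(a,(390,390)),cv2.resize(b,(390,390))])[:,:,::-1])
E
```

```text
from [ 0.5463 -0.3769  0.1909] yaw 81.41 tilt 3.1415 -0.0002 shift cm [12.86 -0.55  9.09] turn 0 j6 1.12
cam [ 0.556 -0.313  0.363]
x -35 y -30..-48 [200, 200, 200, 199, 197, 187, 174, 156, 136, 147, 163, 139, 118, 114, 116, 144, 163, 160, 142, 100, 93, 127, 159, 189, 200, 200, 200, 200, 200, 200, 200, 200, 200, 200, 200, 200, 200]
x -30 y -30..-48 [119, 143, 169, 186, 195, 190, 179, 148, 110, 113, 121, 119, 113, 84, 61, 73, 85, 96, 97, 81, 90, 134, 168, 192, 200, 200, 200, 200, 200, 200, 200, 200, 200, 200, 200, 200, 201]
x 0 y -30..-48 [200, 200, 200, 200, 200, 197, 189, 175, 157, 161, 176, 163, 139, 104, 69, 92, 120, 150, 180, 187, 193, 195, 197, 199, 200, 200, 200, 200, 200, 200, 200, 201, 200, 200, 200, 200, 200]
x 30 y -30..-48 [146, 174, 188, 200, 200, 199, 190, 179, 161, 156, 171, 166, 145, 115, 79, 64, 56, 51, 46, 69, 96, 135, 170, 186, 200, 200, 200, 200, 200, 200, 200, 200, 200, 200, 200, 201, 201]
x 35 y -30..-48 [200, 200, 200, 200, 200, 199, 191, 181, 163, 157, 171, 169, 147, 123, 98, 93, 100, 74, 39, 71, 114, 151, 185, 193, 200, 200, 200, 200, 200, 200, 200, 200, 200, 200, 200, 200, 200]
y -35 x -48..-30 [200, 200, 200, 200, 200, 200, 200, 200, 200, 200, 200, 200, 200, 200, 183, 158, 131, 102, 91, 87, 101, 124, 141, 154, 161, 162, 163, 162, 161, 160, 148, 129, 118, 111, 109, 109, 121] x 30..48 [171, 171, 170, 171, 171, 172, 173, 173, 173, 172, 171, 174, 176, 173, 169, 160, 151, 142, 131, 106, 84, 79, 82, 135, 184, 192, 199, 200, 200, 200, 200, 200, 200, 200, 200, 200, 201]
y -30 x -48..-30 [200, 200, 200, 200, 200, 200, 200, 200, 200, 200, 200, 200, 198, 195, 185, 156, 127, 99, 84, 109, 135, 165, 189, 195, 199, 200, 200, 200, 199, 193, 188, 185, 178, 164, 148, 130, 119] x 30..48 [146, 139, 137, 146, 154, 160, 169, 184, 196, 198, 200, 200, 200, 200, 192, 166, 144, 132, 117, 97, 83, 79, 90, 126, 156, 179, 194, 198, 200, 200, 200, 200, 200, 200, 200, 200, 200]
```

View pics/w10c.png

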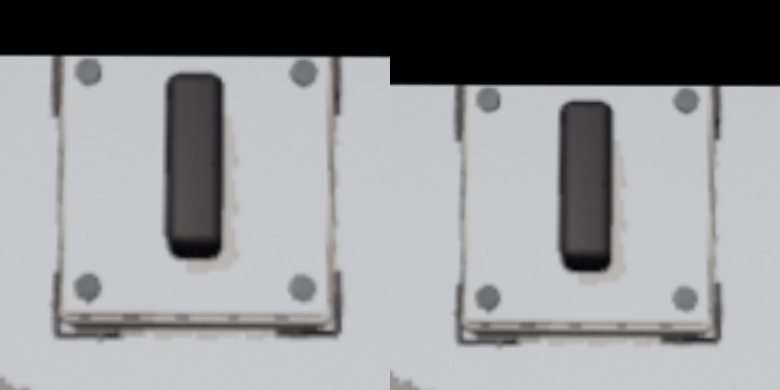

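Emit:
jog_arm([
  [[4.3,-0.1,0,0,0.5],[4.3,-0.2,0,0,0.5],[4.2,-0.2,0,0,0.5],[0,0,4,0,0.5],[0,0,4,0,0.5]],
])

```text
time: 46.7
tcp_pos: [0.5616, -0.2484, 0.1114]
orientation: [3.138, 0.001, 1.424]
contact_force: [1.3, -0.8, -0.4]
gripper_width: 0.501
finger_force: 0.0
```

Emit:
jog_arm([
  [[0,0,0,0,0.5],[0,0,0,0,0.5],[0,0,0,0,0.5]],
])

```text
time: 47.0
tcp_pos: [0.5615, -0.251, 0.1133]
orientation: [3.139, 0.001, 1.42]
contact_force: [-0.2, 0.3, 0.1]
gripper_width: 0.502
finger_force: 0.0
```

Emit:
jog_arm([
  [[0,0,4,0,0.5],[0,0,3,0,0.5],[0,0,1.8,0,0.5],[0,0,0,0,0.5],[0,0,0,0,0.5]],
])

```text
time: 47.5
tcp_pos: [0.5614, -0.2512, 0.0247]
orientation: [3.139, 0.001, 1.42]
contact_force: [0.2, 0.1, 0.2]
gripper_width: 0.498
finger_force: 0.0
```

Emit:
jog_arm([
  [[0,0,0,0,0.5],[0,0,0,0,0.5],[0,0,0,0,0.5]],
])

```text
time: 47.8
tcp_pos: [0.5609, -0.2508, 0.0238]
orientation: [3.14, 0.0, 1.42]
contact_force: [-0.3, -0.2, -0.4]
gripper_width: 0.502
finger_force: 0.0
```

```bash
python3 - <<'E'
from h import *
go(.5605,-.2492,.0208)
E
```

```text
from [ 0.5609 -0.2508  0.0238] yaw 81.35 tilt 3.1402 0.0004 shift cm [ 0.15 -0.06  0.3 ] turn 0 j6 1.3
```

Emit:
jog_arm([
  [[0,-0.05,0,0,0.5],[0,0,0,0,1],[0,0,0,0,1],[0,0,0,0,1],[0,0,0,0,1]],
])

```text
time: 48.3
tcp_pos: [0.56, -0.2505, 0.0229]
orientation: [3.141, 0.0, 1.42]
contact_force: [1.8, -0.2, 2.5]
gripper_width: 0.149
finger_force: 59.8
```

Emit:
jog_arm([
  [[0,0,-0.9,0,1],[0,0,0,0,1],[0.15,0,0,0,1],[0,0,0,0,1],[0,0,0,0,1]],
])

```text
time: 48.8
tcp_pos: [0.5598, -0.2488, 0.0315]
orientation: [-3.141, -0.0, 1.42]
contact_force: [0.6, -0.8, -3.2]
gripper_width: 0.147
finger_force: 59.2
```

Emit:
jog_arm([
  [[0,0,0.5,0,1],[0,0,0.2,0,1],[0,0,0.1,0,1],[0,0,0,0,1],[0,0,0,0,1]],
])

```text
time: 49.3
tcp_pos: [0.5599, -0.2489, 0.0238]
orientation: [-3.141, -0.0, 1.42]
contact_force: [-0.5, 0.5, -1.4]
gripper_width: 0.146
finger_force: 59.3
```

Emit:
jog_arm([
  [[0,0,0.1,0,1],[0,0,0,0,1],[0,0,0,0,1]],
])

```text
time: 49.6
tcp_pos: [0.5601, -0.249, 0.0229]
orientation: [3.141, 0.0, 1.42]
contact_force: [-1.0, -0.1, 0.5]
gripper_width: 0.144
finger_force: 59.6
```

Emit:
jog_arm([
  [[0,0,0,0,0.6],[0,0,0,0,0.6],[0,0,0,0,0.6],[0,0,0,0,0.6],[0,0,-2,0,0.6]],
])

```text
time: 50.1
tcp_pos: [0.5585, -0.2483, 0.0408]
orientation: [-3.138, -0.001, 1.42]
contact_force: [-0.0, 0.4, 0.6]
gripper_width: 0.404
finger_force: 0.0
```

Emit:
jog_arm([
  [[0,0,-4,0,0.6],[0,0,-4,0,0.6],[4,0,-4,0,0.6],[4,0,-3,0,0.6],[0,0,0,0,0.6]],
])

```text
time: 50.6
tcp_pos: [0.5737, -0.1714, 0.1927]
orientation: [3.135, -0.0, 1.423]
contact_force: [0.3, -0.6, 0.6]
gripper_width: 0.4
finger_force: 0.0
```

Emit:
jog_arm([
  [[0,0,0,0,0.6],[0,0,0,0,0.6],[0,0,0,0,0.6]],
])

```text
time: 50.9
tcp_pos: [0.5707, -0.1751, 0.187]
orientation: [-3.14, -0.0, 1.419]
contact_force: [-0.7, -0.3, 0.1]
gripper_width: 0.397
finger_force: 0.0
```

```bash
cat >> h.py <<'E'
TH=np.radians(-8.5); EX=np.array([np.cos(TH),np.sin(TH)]); EY=np.array([-EX[1],EX[0]])
def rectify(p,c,half,z,s=.5):
    """view of plane z, s mm/px, station x to the right, station y up, about world point c"""
    G=np.mgrid[-half:half+.01:s,-half:half+.01:s]; c=np.asarray(c)
    X=c[:,None]+EX[:,None]*(G[1].ravel()/1000)-EY[:,None]*(G[0].ravel()/1000)
    v=p["camera_matrix"]@(p["R"]@np.vstack([X,np.full(X.shape[1],z)])+p["t"][:,None]); v=(v[:2]/v[2]).reshape(2,*G[0].shape).astype(np.float32)
    return cv2.remap(p["img"],v[0],v[1],cv2.INTER_LINEAR)
E
python3 - <<'E'
from h import *
p=cam("wrist","w11");np.savez("w11.npz",**{k:p[k] for k in("img","camera_matrix","R","t")})
go(.53,-.135,.1)
st=np.array([.5605,-.249])
for n in("w9","w11"):
    q=dict(np.load(n+".npz")); g=cv2.cvtColor(rectify(q,st,50,.016),cv2.COLOR_RGB2GRAY)
    for x in(-30,0,30): print(n,"x",x,"y 46..30",g[8:41,100+2*x].tolist())
    print(n,"y30 x-46..-30",g[40,8:41].tolist(),"x30..46",g[40,160:193].tolist())
# knob
k=viewer.cut_out(p,"knob_grip")[0]["mask"]; q=p
r=rectify(dict(p,img=np.dstack([k*255]*3).astype(np.uint8)),[.53,-.134],40,.025)[:,:,0]
ys,xs=np.nonzero(r>128); cx,cy=(xs.min()+xs.max())/2*.5-40,40-(ys.min()+ys.max())/2*.5
print("knob disc bbox mm",xs.min()*.5-40,xs.max()*.5-40,40-ys.max()*.5,40-ys.min()*.5,"world",(np.array([.53,-.134])+EX*cx/1000+EY*cy/1000).round(4))
r=rectify(p,[.53,-.134],25,.048); h=cv2.cvtColor(r,cv2.COLOR_RGB2GRAY); ys,xs=np.nonzero((h>130)&((np.mgrid[:101,:101]-50)**2).sum(0).__lt__(34**2))
print("bright px",len(xs)); print([(round(float(x)*.5-25,1),round(25-float(y)*.5,1)) for x,y in list(zip(xs,ys))[::6]])
print(find(p,"knob_grip",.042),find(p,"lock_fin",.074),find(p,"mark",.016),find(p,"cell",.016))
E
```

```text
from [ 0.5708 -0.1752  0.1871] yaw 81.29 tilt -3.14 -0.0001 shift cm [ 3.35 -4.64  8.71] turn 0 j6 1.43
w9 x -30 y 46..30 [165, 164, 164, 164, 164, 161, 155, 146, 120, 95, 69, 43, 50, 75, 98, 118, 137, 136, 136, 132, 127, 114, 93, 75, 69, 64, 63, 63, 63, 63, 65, 70, 75]
w9 x 0 y 46..30 [159, 159, 159, 159, 159, 159, 159, 159, 159, 159, 159, 158, 157, 154, 150, 142, 134, 132, 132, 129, 125, 116, 96, 75, 69, 63, 61, 62, 62, 63, 64, 69, 74]
w9 x 30 y 46..30 [164, 164, 164, 164, 164, 165, 157, 149, 119, 79, 57, 70, 84, 107, 130, 134, 135, 136, 136, 134, 129, 124, 104, 82, 71, 65, 61, 62, 62, 64, 66, 69, 75]
w9 y30 x-46..-30 [161, 163, 163, 163, 163, 163, 163, 161, 160, 132, 101, 74, 46, 50, 77, 94, 88, 82, 77, 70, 72, 75, 76, 77, 77, 76, 76, 76, 76, 76, 77, 76, 75] x30..46 [75, 74, 74, 74, 75, 74, 73, 73, 73, 73, 75, 77, 75, 73, 75, 79, 80, 80, 75, 58, 49, 85, 119, 136, 153, 159, 163, 165, 166, 166, 165, 165, 164]
w11 x -30 y 46..30 [164, 164, 164, 164, 164, 164, 159, 152, 134, 102, 74, 71, 67, 86, 109, 122, 127, 128, 118, 107, 87, 67, 62, 62, 62, 63, 63, 66, 68, 76, 85, 94, 101]
w11 x 0
[... 1029 characters left out ...]
), (-13.5, -6.5), (-15.0, -7.0), (-3.0, -7.0), (-13.5, -7.5), (-2.5, -7.5), (-12.5, -8.0), (-14.5, -8.5), (-11.5, -8.5), (-13.5, -9.0), (-4.0, -9.0), (-13.0, -9.5), (-4.5, -9.5), (-13.0, -10.0), (-4.5, -10.0), (-12.0, -10.5), (-4.0, -10.5), (-11.0, -11.0), (-3.0, -11.0), (-10.0, -11.5), (-11.5, -12.0), (-4.0, -12.0), (-10.0, -12.5), (-10.0, -13.0), (-10.0, -13.5), (10.0, -13.5), (9.5, -14.0), (8.0, -14.5), (7.0, -15.0), (3.0, -15.5), (6.0, -15.5), (2.5, -16.0), (5.5, -16.0), (4.0, -16.5)]
[(0.59, [144.3, 273.2], array([ 0.5302, -0.1328]))] [(0.72, [146.8, 362.5], array([ 0.6114, -0.1445]))] [(0.9, [144.6, 241.9], array([ 0.4937, -0.13  ]))] [(0.87, [241.8, 323.3], array([ 0.561 , -0.2502]))]
```

Emit:
jog_arm([
  [[0,0,0,-8.4,0.6],[0,0,0,-8.4,0.6],[0,0,0,-8.4,0.6],[0,0,0,-8.4,0.6],[0,0,0,-8.4,0.6]],
])

```text
time: 51.7
tcp_pos: [0.5713, -0.1746, 0.1881]
orientation: [-3.142, -0.0, 2.159]
contact_force: [0.0, -0.1, -0.2]
gripper_width: 0.4
finger_force: 0.0
```

Emit:
jog_arm([
  [[0,0,0,-8.4,0.6],[0,0,0,-8.4,0.6],[0,0,0,-8.4,0.6],[0,0,0,-8.4,0.6],[0,0,0,-8.4,0.6]],
])

```text
time: 52.2
tcp_pos: [0.5713, -0.1746, 0.1881]
orientation: [3.142, -0.0, 2.892]
contact_force: [-0.7, 0.4, -0.1]
gripper_width: 0.401
finger_force: 0.0
```

Emit:
jog_arm([
  [[0,0,0,-8.4,0.6],[0,0,0,-8.4,0.6],[0,0,0,-8.4,0.6],[0,0,0,-8.4,0.6],[0,0,0,-8.4,0.6]],
])

```text
time: 52.7
tcp_pos: [0.5713, -0.1746, 0.1881]
orientation: [3.142, -0.0, -2.658]
contact_force: [-0.3, 0.4, -0.7]
gripper_width: 0.4
finger_force: 0.0
```

Emit:
jog_arm([
  [[0,0,0,-8.4,0.6],[0,0,0,-8.4,0.6],[0,0,0,-8.4,0.6],[0,0,0,-8.4,0.6],[0,0,0,-8.4,0.6]],
])

```text
time: 53.2
tcp_pos: [0.5713, -0.1746, 0.1881]
orientation: [3.141, -0.0, -1.925]
contact_force: [0.3, -0.3, 0.3]
gripper_width: 0.4
finger_force: 0.0
```

Emit:
jog_arm([
  [[-1.2,2.6,0,0,0.6],[-1.2,2.7,0,0,0.6],[0,0,0,0,0.6],[0,0,0,0,0.6],[0,0,0,0,0.6]],
])

```text
time: 53.7
tcp_pos: [0.5307, -0.1338, 0.1882]
orientation: [-3.141, -0.0, -1.931]
contact_force: [0.2, 0.4, 0.0]
gripper_width: 0.403
finger_force: 0.0
```

```bash
python3 - <<'E'
from h import *
go(.5295,-.1338,.003,np.radians(-111))
p=cam("wrist"); print(find(p,"knob_grip",.042),find(p,"lock_fin",.074),find(p,"cell",.016))
k=viewer.cut_out(p,"knob_grip")
if k:
    r=rectify(dict(p,img=np.dstack([k[0]["mask"]*255]*3).astype(np.uint8)),[.53,-.134],40,.025)[:,:,0]; ys,xs=np.nonzero(r>128)
    cx,cy=(xs.min()+xs.max())/4-40,40-(ys.min()+ys.max())/4
    print("disc",xs.min()/2-40,xs.max()/2-40,40-ys.max()/2,40-ys.min()/2,(np.array([.53,-.134])+EX*cx/1000+EY*cy/1000).round(4))
E
```

```text
from [ 0.5307 -0.1338  0.1882] yaw -110.66 tilt -3.1412 -0.0 shift cm [ 0.05  0.11 18.52] turn 0.34 j6 -1.46
[(0.62, [181.7, 325.7], array([ 0.528 , -0.1318]))] [(0.61, [207.6, 233.8], array([ 0.6131, -0.1453]))] [(0.81, [82.8, 250.4], array([ 0.5645, -0.2473])), (0.31, [180.5, 325.7], array([ 0.5292, -0.1279]))]
disc -21.0 19.0 -19.5 26.0 [ 0.5295 -0.1306]
```

Emit:
jog_arm([
  [[0,0.1,4.5,0,0.6],[0,0,4.5,0,0.6],[0,0,4,0,0.6],[0,0,3,0,0.6],[0,0,1,0,0.6]],
])

```text
time: 54.45
tcp_pos: [0.5274, -0.1326, 0.0152]
orientation: [3.137, -0.001, -1.931]
contact_force: [-0.5, -0.4, -0.0]
gripper_width: 0.401
finger_force: 0.0
```

Emit:
jog_arm([
  [[0,0,0.5,0,0.6],[0,0,0.5,0,0.6],[0,0,0.4,0,0.6],[0,0,0,0,0.6],[0,0,0,0,0.6]],
])

```text
time: 54.95
tcp_pos: [0.5297, -0.1331, 0.0048]
orientation: [-3.141, 0.0, -1.931]
contact_force: [-0.2, -1.2, -1.2]
gripper_width: 0.401
finger_force: 0.0
```

Emit:
jog_arm([
  [[0,0,0,0,1],[0,0,0,0,1],[0,0,0,0,1],[0,0,0,0,1],[0,0,0,0,1]],
])

```text
time: 55.45
tcp_pos: [0.5287, -0.1327, 0.0048]
orientation: [3.141, 0.0, -1.931]
contact_force: [-9.0, 3.3, 15.0]
gripper_width: 0.121
finger_force: 59.2
```

```bash
python3 - <<'E'
from h import *
go(.5295,-.1338,.003,np.radians(-8.5)); print(readout.sense()["moment"])
E
```

```text
from [ 0.5287 -0.1327  0.0048] yaw -110.64 tilt 3.141 0.0002 shift cm [ 0.08 -0.11  0.18] turn 77.86 j6 -1.46
[0.6376548  1.620106   0.02721069]
```

Emit:
jog_arm([
  [[0,0.1,0,0,1],[0,0,0,5,1],[0,0,0,5,1],[0,0,0,5,1],[0,0,0,5,1]],
])

```text
time: 55.95
tcp_pos: [0.5286, -0.1327, 0.0048]
orientation: [-3.141, 0.0, -2.284]
contact_force: [-4.0, 1.2, 8.2]
gripper_width: 0.121
finger_force: 59.1
```

Emit:
jog_arm([
  [[0,0,0,5,1],[0,0,0,5,1],[0,0,0,5,1],[0,0,0,5,1],[0,0,0,0,1]],
])

```text
time: 56.45
tcp_pos: [0.5286, -0.1327, 0.0048]
orientation: [-3.141, 0.0, -2.633]
contact_force: [-2.8, 0.7, 8.4]
gripper_width: 0.122
finger_force: 59.1
```

```bash
python3 - <<'E'
from h import *
go(.5295,-.1338,.003,np.radians(-8.5)); s=readout.sense(); print(s["contact_force"],s["moment"],s["gripper_width"],s["finger_force"])
E
```

```text
from [ 0.5286 -0.1327  0.0048] yaw -150.83 tilt -3.141 0.0005 shift cm [-0.03 -0.14  0.18] turn 37.67 j6 -0.75
[-2.77001101  0.74453689  8.4404947 ] [ 0.02991346  0.61209303 -0.04951147] 0.12152766523937032 59.13608372211456
```

Emit:
jog_arm([
  [[0,0,0,5,1],[0,0,0,5,1],[0,0,0,5,1],[0,0,0,5,1],[0,0,0,5,1]],
])

```text
time: 56.95
tcp_pos: [0.5286, -0.1327, 0.0048]
orientation: [-3.141, 0.001, -3.069]
contact_force: [-2.6, 0.4, 8.4]
gripper_width: 0.122
finger_force: 59.2
```

Emit:
jog_arm([
  [[0,0,0,5,1],[0,0,0,5,1],[0,0,0,2.7,1],[0,0,0,0,1],[0,0,0,0,1]],
])

```text
time: 57.45
tcp_pos: [0.5285, -0.1327, 0.0048]
orientation: [-3.141, 0.001, 2.996]
contact_force: [-4.0, 1.7, 8.2]
gripper_width: 0.122
finger_force: 59.2
```

Emit:
jog_arm([
  [[0,0,0,0,0.6],[0,0,0,0,0.6],[0,0,0,0,0.6],[0,0,0,0,0.6],[0,0,-2,0,0.6]],
])

```text
time: 57.95
tcp_pos: [0.5267, -0.1322, 0.0223]
orientation: [3.141, -0.004, 2.996]
contact_force: [0.0, -0.5, 1.8]
gripper_width: 0.399
finger_force: 0.0
```

Emit:
jog_arm([
  [[0,0,-4,0,0.6],[0,0,-4,0,0.6],[0,0,-4,0,0.6],[0,0,-4,0,0.6],[0,0,0,0,0.6]],
])

```text
time: 58.45
tcp_pos: [0.5307, -0.1332, 0.1894]
orientation: [-3.141, 0.008, 2.996]
contact_force: [0.1, 0.0, -0.8]
gripper_width: 0.4
finger_force: 0.0
```

Emit:
jog_arm([
  [[0,0,0,0,0.6],[0,0,0,0,0.6],[0,0,0,0,0.6]],
])

```text
time: 58.75
tcp_pos: [0.5277, -0.1325, 0.1829]
orientation: [3.141, -0.002, 2.996]
contact_force: [-0.2, 0.3, -0.3]
gripper_width: 0.4
finger_force: 0.0
```

```bash
python3 - <<'E'
from h import *
go(.5295,-.1338,.003,np.radians(-8.5))
p=cam("wrist","w12"); np.savez("w12.npz",**{k:p[k] for k in("img","camera_matrix","R","t")})
print((-p["R"].T@p["t"]).round(3),find(p,"lock_fin",.074),find(p,"mark",.016),find(p,"station",0))
r=rectify(p,[.5293,-.1335],50,.048); h=cv2.cvtColor(r,cv2.COLOR_RGB2GRAY)[40:161:4,0:161:4]
for a in h: print(" ".join("%3d"%v for v in a))
E
```

```text
from [ 0.5277 -0.1325  0.1829] yaw 171.66 tilt 3.1414 -0.0021 shift cm [-0.2  -0.11 17.99] turn 0.16 j6 -0.1
[ 0.463 -0.123  0.356] [(0.71, [275.6, 323.3], array([ 0.6115, -0.1437]))] [(0.55, [147.0, 318.3], array([ 0.4966, -0.1317]))] [(0.69, [218.9, 257.8], array([ 0.5686, -0.2128]))]
106 179 185 184 184 185 149 176 177 177 177 180 181 181 180 181 180 180 180 179 177 177 178 179 179 178 178 177 176 176 176 175 176 175 173 167 172 174 171 172 170
106 180 184 185 184 185 173 141 131 135 159 163 153 152 152 144 144 150 152 136 144 147 152 156 159 154 154 158 170 175 177 169 167 163 148 149 167 164 149 150 143
101 177 185 184 184 184 185 185 184 184 184 185 184 185 184 185 185 184 184 185 185 184 185 185 185 185 184 185 185 185 185 184 184 180 167 162 164 164 164 163 161
105 180 184 184 185 184 180 172 174 185 185 185 185 185 185 185 184 185 185 184 184 185 185 185 185 185 185 184 184 185 185 185 184 170 163 162 164 164 163 163 161
103 179 185 185 185 180 111  99  99 159 185 184 185 184 185 185 184 185 183 179 178 179 176 184 185 182 185 185 184 184 185 185 183 164 162 162 163 164 164 
[... 3571 characters left out ...]
 164 161 159 158 162 160 160 163 162 162 161
 64 133 160 163 161 162 164 162 162 163 163 162 166 163 164 163 164 164 165 160 162 165 164 166 162 163 163 163 160 163 164 161 159 157 162 161 160 163 162 162 160
 63 133 160 163 161 162 161 162 162 162 161 159 157 160 162 162 162 161 157 157 162 165 163 161 158 159 163 164 158 160 161 148 154 155 158 158 151 150 156 161 158
 63 132 159 163 160 162 136 105 107 110 106 105 110 124 127 107 111 115 110 101 101 100  99  93  90  94 102 102  99 102 105 109 112 114 113 113 107 105 103 103 101
 62 129 159 162 160 162 140 128 133 133 132 133 133 133 131 134 134 132 131 131 131 132 133 132 132 131 131 130 130 129 129 130 129 128 129 128 127 128 128 127 127
```

Emit:
jog_arm([
  [[0,0,0,8.2,0.5],[0,0,0,8.2,0.5],[0,0,0,8.2,0.5],[0,0,0,8.2,0.5],[0,0,0,8.2,0.5]],
])

```text
time: 59.45
tcp_pos: [0.5282, -0.1326, 0.1839]
orientation: [-3.141, -0.0, 2.274]
contact_force: [0.0, -0.0, -0.1]
gripper_width: 0.501
finger_force: 0.0
```

Emit:
jog_arm([
  [[0,0,0,8.2,0.5],[0,0,0,8.2,0.5],[0,0,0,8.2,0.5],[0,0,0,8.2,0.5],[0,0,0,8.2,0.5]],
])

```text
time: 59.95
tcp_pos: [0.5282, -0.1326, 0.1839]
orientation: [-3.141, -0.0, 1.559]
contact_force: [0.5, -0.3, -0.8]
gripper_width: 0.5
finger_force: 0.0
```

Emit:
jog_arm([
  [[0,0,0,8.2,0.5],[0,4.2,0,0,0.5],[0,4.2,0,0,0.5],[0,0,0,0,0.5],[0,0,0,0,0.5]],
])

```text
time: 60.45
tcp_pos: [0.6116, -0.1451, 0.1828]
orientation: [-3.14, -0.0, 1.422]
contact_force: [-0.0, 0.2, -0.0]
gripper_width: 0.501
finger_force: 0.0
```

```bash
python3 - <<'E'
from h import *
p=cam("wrist"); print(find(p,"lock_fin",.074))
go(.6113,-.145,.034,np.radians(81.5))
E
```

```text
[(0.61, [190.2, 322.9], array([ 0.6127, -0.1464]))]
from [ 0.6107 -0.145   0.1841] yaw 81.45 tilt -3.1411 -0.0 shift cm [1.000e-02 5.000e-02 1.501e+01] turn -0.05 j6 1.49
```

Emit:
jog_arm([
  [[0,0.1,4,0,0.5],[0,0,4,0,0.5],[0,0,4,0,0.5],[0,0,2,0,0.5],[0,0,1,0,0.5]],
])

```text
time: 61.05
tcp_pos: [0.6105, -0.1449, 0.0329]
orientation: [-3.139, -0.0, 1.422]
contact_force: [0.5, 0.2, 0.4]
gripper_width: 0.503
finger_force: 0.0
```

Emit:
jog_arm([
  [[0,0,0,0,0.5],[0,0,0,0,0.5],[0,0,0,0,1],[0,0,0,0,1],[0,0,0,0,1]],
])

```text
time: 61.55
tcp_pos: [0.6132, -0.1454, 0.0354]
orientation: [3.14, 0.0, 1.422]
contact_force: [-0.8, 0.7, 7.6]
gripper_width: 0.126
finger_force: 60.1
```

Emit:
jog_arm([
  [[0,0,0,0,1],[0,0,0,0,1],[0,0,0,0,1]],
])

```text
time: 61.85
tcp_pos: [0.6132, -0.1454, 0.0354]
orientation: [3.14, 0.0, 1.422]
contact_force: [-1.2, -0.1, 8.7]
gripper_width: 0.125
finger_force: 60.2
```

```bash
python3 - <<'E'
from h import *
go(.5286,-.1327,.034,np.radians(81.5))
E
```

```text
from [ 0.6132 -0.1454  0.0354] yaw 81.47 tilt 3.1396 0.0002 shift cm [ 0.   -8.56  0.14] turn -0.03 j6 1.49
```

Emit:
jog_arm([
  [[0,-1.6,0,0,1],[0,-1.6,0,0,1],[0,-1.6,0,0,1],[0,0,0,0,1],[0,0,0,0,1]],
])

```text
time: 62.35
tcp_pos: [0.5652, -0.1386, 0.0354]
orientation: [3.14, 0.001, 1.422]
contact_force: [-1.9, -2.3, 7.9]
gripper_width: 0.122
finger_force: 60.2
```

Emit:
jog_arm([
  [[0,-1.2,0,0,1],[0,-1.2,0,0,1],[0,-0.8,0,0,1],[0,0,0,0,1],[0,0,0,0,1]],
])

```text
time: 62.85
tcp_pos: [0.5338, -0.1341, 0.0354]
orientation: [3.14, 0.001, 1.421]
contact_force: [-1.4, -3.8, 8.5]
gripper_width: 0.117
finger_force: 60.3
```

Emit:
jog_arm([
  [[0,-0.2,0,0,1],[0,0,0,0,1],[0,0,0,0,1]],
])

```text
time: 63.15
tcp_pos: [0.5322, -0.1338, 0.0354]
orientation: [3.139, 0.001, 1.422]
contact_force: [-0.7, -4.2, 8.6]
gripper_width: 0.122
finger_force: 60.2
```

Emit:
jog_arm([
  [[0,-0.2,0,0,1],[0,0,0,0,1],[0,0,0,0,1]],
])

```text
time: 63.45
tcp_pos: [0.5303, -0.1336, 0.0354]
orientation: [3.139, 0.001, 1.421]
contact_force: [-0.2, -4.4, 8.1]
gripper_width: 0.121
finger_force: 60.1
```

Emit:
jog_arm([
  [[0,-0.1,0,0,1],[0,0,0,0,1],[0,0,0,0,1]],
])

```text
time: 63.75
tcp_pos: [0.5295, -0.1335, 0.0354]
orientation: [3.139, 0.001, 1.421]
contact_force: [0.3, -4.6, 7.4]
gripper_width: 0.126
finger_force: 60.1
```

Emit:
jog_arm([
  [[0,-0.15,0,0,1],[0,0,0,0,1],[0,0,0,0,1]],
])

```text
time: 64.05
tcp_pos: [0.5284, -0.1333, 0.0355]
orientation: [3.138, 0.001, 1.422]
contact_force: [2.9, -4.2, 3.8]
gripper_width: 0.126
finger_force: 59.8
```

Emit:
jog_arm([
  [[0,-0.1,0,0,1],[0,0,0,0,1],[0,0,0,0,1]],
])

```text
time: 64.35
tcp_pos: [0.5283, -0.1333, 0.0355]
orientation: [3.137, 0.001, 1.422]
contact_force: [9.9, -6.7, -0.1]
gripper_width: 0.126
finger_force: 59.1
```

Emit:
jog_arm([
  [[0,-0.1,0,0,1],[0,0,0,0,1],[0,0,0,0,1]],
])

```text
time: 64.65
tcp_pos: [0.5282, -0.1333, 0.0355]
orientation: [3.135, 0.001, 1.422]
contact_force: [16.9, -7.0, -7.1]
gripper_width: 0.125
finger_force: 58.9
```

Emit:
jog_arm([
  [[0,-0.1,0,0,1],[0,0,0,0,1],[0,0,0,0,1]],
])

```text
time: 64.95
tcp_pos: [0.5281, -0.1333, 0.0356]
orientation: [3.134, 0.001, 1.422]
contact_force: [22.4, -7.8, -13.4]
gripper_width: 0.126
finger_force: 58.9
```

Emit:
jog_arm([
  [[0,0.1,0,0,1],[0,0,0,0,0.5],[0,0,0,0,0.5],[0,0,0,0,0.5],[0,0,0,0,0.5]],
])

```text
time: 65.45
tcp_pos: [0.5248, -0.132, 0.0342]
orientation: [-3.142, -0.0, 1.422]
contact_force: [0.4, -0.2, -0.0]
gripper_width: 0.495
finger_force: 0.0
```

Emit:
jog_arm([
  [[0,0,-2,0,0.5],[0,0,-4,0,0.5],[0,0,-4,0,0.5],[0,0,-4,0,0.5],[0,0,-4,0,0.5]],
])

```text
time: 65.95
tcp_pos: [0.5244, -0.132, 0.2159]
orientation: [3.142, -0.0, 1.422]
contact_force: [1.8, -0.2, 0.8]
gripper_width: 0.499
finger_force: 0.0
```

Emit:
jog_arm([
  [[4,0,-3,0,0.5],[4,0,-3,0,0.5],[0,0,0,0,0.5],[0,0,0,0,0.5],[0,0,0,0,0.5]],
])

```text
time: 66.45
tcp_pos: [0.5363, -0.0535, 0.2732]
orientation: [-3.14, 0.0, 1.421]
contact_force: [-0.3, 0.2, -0.0]
gripper_width: 0.501
finger_force: 0.0
```

```bash
python3 - <<'E'
from h import *
p=cam("wrist"); go(.5,-.2,.2); st=[.5605,-.249]
print(find(p,"lock_fin",.074),find(p,"cell",.016),find(p,"cork_1",.016),find(p,"chip_1",.016));rects(p,"cell",.044,1);rects(p,"lock_fin",.056,1)
g=cv2.cvtColor(rectify(p,st,50,.016),cv2.COLOR_RGB2GRAY)
for x in(-30,0,30): print("x",x,"y 46..30",g[8:41,100+2*x].tolist())
q=cam("scene"); print([(o,find(q,o,z)) for o,z in(("cork_1",0),("chip_1",0),("pin_tin",0),("brass_weight",0),("glue_stick",0),("cell",.016),("lock_fin",.074))])
E
```

```text
from [ 0.5362 -0.0538  0.2731] yaw 81.41 tilt -3.1399 0.0003 shift cm [-15.    -1.39   7.31] turn 0 j6 1.62
[(0.64, [235.8, 327.4], array([ 0.5313, -0.1332]))] [(0.77, [291.6, 358.4], array([ 0.5613, -0.2494]))] [] []
cell 0.75 [300. 352.] c 555.0 -242.8  long 90.9 short 62.3  long-dir 81.9 deg
lock_fin 0.8 [226. 325.] c 529.2 -128.5  long 73.5 short 55.5  long-dir 80.5 deg
x -30 y 46..30 [156, 156, 156, 156, 153, 149, 144, 133, 111, 89, 72, 75, 77, 81, 96, 111, 126, 124, 119, 114, 99, 82, 65, 58, 58, 59, 59, 59, 58, 58, 59, 60, 61]
x 0 y 46..30 [151, 151, 152, 152, 152, 152, 151, 151, 148, 146, 143, 137, 131, 124, 124, 124, 124, 121, 117, 113, 101, 83, 66, 56, 56, 56, 56, 56, 57, 57, 58, 59, 60]
x 30 y 46..30 [11, 11, 11, 11, 11, 10, 8, 7, 8, 8, 8, 8, 7, 6, 7, 8, 10, 10, 10, 9, 8, 9, 9, 8, 7, 8, 8, 8, 9, 11, 10, 9, 8]
[('cork_1', [(0.5, [321.7, 370.2], array([ 0.4748, -0.409 ])), (0.41, [316.9, 372.0], array([ 0.4893, -0.3969]))]), ('chip_1', [(0.43, [331.4, 382.3], array([ 0.485 , -0.4549])), (0.35, [321.7, 386.2], array([ 0.515, -0.432]))]), ('pin_tin', [(0.68, [244.4, 403.9], array([ 0.7673, -0.1847]))]), ('brass_weight', [(0.63, [270.7, 424.8], array([ 0.7465, -0.3229]))]), ('glue_stick', [(0.65, [191.2, 312.8], array([0.6484, 0.2634]))]), ('cell', [(0.68, [158.5, 221.8], array([0.4086, 0.6752])), (0.64, [273.6, 368.9], array([ 0.5718, -0.2566]))]), ('lock_fin', [(0.89, [246.1, 336.1], array([ 0.5147, -0.1469]))])]
```

Emit:
jog_arm([
  [[-4,2.2,0,0,1],[-4,2.2,0,0,1],[0,0,4,0,1],[0,0,4,0,1],[0,0,4,0,1]],
])

```text
time: 67.7
tcp_pos: [0.5685, -0.139, 0.1527]
orientation: [3.141, 0.0, 1.421]
contact_force: [0.5, 0.2, -0.3]
gripper_width: 0.0
finger_force: 0.0
```

Emit:
jog_arm([
  [[0,0,4,0,1],[0,0,4,0,1],[0,0,3.2,0,1],[0,0,0,0,1],[0,0,0,0,1]],
])

```text
time: 68.2
tcp_pos: [0.5685, -0.1386, 0.0429]
orientation: [-3.141, -0.0, 1.422]
contact_force: [0.7, -0.1, -0.8]
gripper_width: 0.002
finger_force: 0.0
```

Emit:
jog_arm([
  [[0,-1,0,0,1],[0,-0.5,0,0,1],[0,0,0,0,1],[0,0,0,0,1]],
])

```text
time: 68.6
tcp_pos: [0.5539, -0.1365, 0.043]
orientation: [3.14, 0.0, 1.422]
contact_force: [0.5, -0.1, -0.1]
gripper_width: -0.003
finger_force: 0.0
```

Emit:
jog_arm([
  [[0,-0.3,0,0,1],[0,0,0,0,1],[0,0,0,0,1]],
])

```text
time: 68.9
tcp_pos: [0.5506, -0.1359, 0.0421]
orientation: [-3.142, -0.0, 1.422]
contact_force: [0.8, 0.3, 0.5]
gripper_width: 0.0
finger_force: 0.0
```

Emit:
jog_arm([
  [[0,-0.2,0,0,1],[0,0,0,0,1],[0,0,0,0,1]],
])

```text
time: 69.2
tcp_pos: [0.5486, -0.1357, 0.0421]
orientation: [-3.142, 0.0, 1.422]
contact_force: [-0.5, 0.2, 0.1]
gripper_width: 0.002
finger_force: 0.0
```

Emit:
jog_arm([
  [[0,-0.2,0,0,1],[0,0,0,0,1],[0,0,0,0,1]],
])

```text
time: 69.5
tcp_pos: [0.5475, -0.1355, 0.0424]
orientation: [3.14, 0.0, 1.422]
contact_force: [6.5, -1.0, -4.0]
gripper_width: -0.002
finger_force: 2.9
```

Emit:
jog_arm([
  [[0,-0.2,0,0,1],[0,0,0,0,1],[0,0,0,0,1]],
])

```text
time: 69.8
tcp_pos: [0.547, -0.1354, 0.0426]
orientation: [3.137, -0.0, 1.422]
contact_force: [14.4, -2.1, -8.4]
gripper_width: 0.0
finger_force: 7.3
```

Emit:
jog_arm([
  [[0,-0.1,0,0,1],[0,0,0,0,1],[0,0,0,0,1]],
])

```text
time: 70.1
tcp_pos: [0.5467, -0.1354, 0.0427]
orientation: [3.136, -0.0, 1.422]
contact_force: [19.7, -2.7, -12.8]
gripper_width: -0.0
finger_force: 9.6
```

Emit:
jog_arm([
  [[0,-0.1,0,0,1],[0,0,0,0,1],[0,0,0,0,1]],
])

```text
time: 70.4
tcp_pos: [0.5465, -0.1354, 0.0428]
orientation: [3.135, -0.0, 1.422]
contact_force: [24.5, -3.1, -15.7]
gripper_width: 0.001
finger_force: 11.9
```

Emit:
jog_arm([
  [[0,-0.1,0,0,1],[0,0,0,0,1],[0,0,0,0,1]],
])

```text
time: 70.7
tcp_pos: [0.5462, -0.1353, 0.0429]
orientation: [3.134, -0.0, 1.422]
contact_force: [28.5, -3.7, -18.5]
gripper_width: -0.002
finger_force: 14.3
```

Emit:
jog_arm([
  [[0,2,0,0,1],[0,1,0,0,1],[0,0,-4,0,1],[0,0,-4,0,1],[0,0,-4,0,1]],
])

```text
time: 71.2
tcp_pos: [0.5709, -0.139, 0.1635]
orientation: [-3.141, -0.0, 1.422]
contact_force: [1.1, 0.2, -0.5]
gripper_width: 0.003
finger_force: 0.0
```

Emit:
jog_arm([
  [[0,0,-4,0,1],[0,0,-4,0,1],[0,0,0,0,1],[0,0,0,0,1],[0,0,0,0,1]],
])

```text
time: 71.7
tcp_pos: [0.5709, -0.139, 0.2411]
orientation: [-3.14, -0.0, 1.422]
contact_force: [-1.4, -0.0, -1.5]
gripper_width: 0.003
finger_force: 0.0
```

```bash
python3 - <<'E'
from h import *
print(readout.sense()["tcp_pos"]); p=cam("wrist"); print(find(p,"lock_fin",.074),find(p,"cell",.016),find(p,"cork_1",.016),find(p,"chip_1",.016))
q=cam("scene"); print(find(q,"cell",.016),find(q,"cork_1",0),find(q,"chip_1",0))
print(workorder.finish_job())
E
```

```text
[ 0.57091207 -0.13899941  0.24112411]
[(0.58, [176.9, 280.2], array([ 0.5277, -0.133 ]))] [(0.79, [249.5, 328.5], array([ 0.5636, -0.2478]))] [] []
[(0.97, [273.5, 366.2], array([ 0.5646, -0.2519])), (0.57, [159.1, 222.3], array([0.4087, 0.669 ])), (0.42, [180.7, 330.9], array([0.7388, 0.2725]))] [(0.64, [316.4, 371.2], array([ 0.4883, -0.3942])), (0.43, [316.1, 369.3], array([ 0.4841, -0.3905]))] [(0.64, [331.4, 380.0], array([ 0.4794, -0.4517])), (0.55, [323.2, 388.8], array([ 0.5183, -0.4402])), (0.28, [330.6, 374.3], array([ 0.4669, -0.4414]))]
the job is handed in; nothing more can be done
None
```

I handed the job in at about 72 s: both corks and both offcuts (all the waste I found) are in the right-hand carton, the cell sits inside the stage marks, the knob pointer faces the black mark, and the hood is at its end stop. The pins have no direct reading; I judged them held down from the cell seating at deck height. No verdict came back.

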